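# Shake-check the cartons and sort out the empty one

### The job

Check the two green cartons one after the other: pick one up and shake it in the air, rocking its long ends up and down by a good 30 degrees each way at least twice, to feel whether anything is left inside. Put an empty carton upright in the low metal tray, and one that still holds something upright and wholly on the flat rubber mat, before you pick up the next. Set them down gently without dropping them, and leave the two rolls of tape and the wheel where they are.

Things in the scene. Friction and masses are not known exactly. Their poses are not given: they have to be found in the camera images.
- carton_1: Closed green-and-white carton, 76 x 56 x 51 mm (x, y, z), lid fixed. The two look alike; either may be the empty one (0.05 to 0.08 kg). The other holds a loose part (0.37 to 0.40 kg in all) that slides 18 mm either way from the middle along carton x and knocks at the ends. Origin: centre of underside; x along its length, y across its width, z up.
- carton_2: Closed green-and-white carton, 76 x 56 x 51 mm (x, y, z), lid fixed. The two look alike; either may be the empty one (0.05 to 0.08 kg). The other holds a loose part (0.37 to 0.40 kg in all) that slides 18 mm either way from the middle along carton x and knocks at the ends. Origin: centre of underside; x along its length, y across its width, z up.
- tray: Low open tray of plain sheet aluminium, 112 x 136 mm (x, y) outside, 106 x 130 mm inside, floor 3 mm thick, rim 22.5 mm high, fixed to the bench; place for an empty carton. Origin: centre of its underside; y along the 136 mm side, z up. When at the left, it has a fixed stack of organiser cases (about 0.15 m high) 5 to 25 mm behind its far side.
- mat: Flat dark ribbed rubber mat, 112 x 136 mm (x, y), 4 mm thick, without a rim, fixed to the bench; place for a carton that still holds something. Origin: centre of its underside; y along the 136 mm side, z up. When at the left, it has a fixed stack of organiser cases (about 0.15 m high) 5 to 25 mm behind its far side.
- tape: Bystander: roll of masking tape lying flat, 98 mm across, 25 mm high. Origin: centre of its underside.
- roll: Bystander: small roll of black tape lying flat, 58 mm across, 19 mm high. Origin: centre of its underside.
- wheel: Bystander: foam-tyred model wheel lying flat, 68 mm across, 26 mm high. Origin: centre of its underside.

How it is judged (in metres and radians):
On the way, in this order (a step that is already met when the one before it is completed fails the run):
1. one carton, lifted over 30 mm off the bench, is tipped over 25 degrees with its x end up, while the other carton is still where it stood (((angle between carton_1's own x axis and vertical below 1.135 rad and height (world z) of carton_1 above 0.03 m and distance of carton_2 from where it was at the start of the episode below 0.03 m) or (angle between carton_2's own x axis and vertical below 1.135 rad and height (world z) of carton_2 above 0.03 m and distance of carton_1 from where it was at the start of the episode below 0.03 m))), for 0.05 s.
2. it is then tipped over 25 degrees the other way in the air (((angle between carton_1's own x axis and vertical above 2.007 rad and height (world z) of carton_1 above 0.03 m and distance of carton_2 from where it was at the start of the episode below 0.03 m) or (angle between carton_2's own x axis and vertical above 2.007 rad and height (world z) of carton_2 above 0.03 m and distance of carton_1 from where it was at the start of the episode below 0.03 m))), for 0.05 s.
3. with the first carton set down in the tray or on the mat, the second is lifted over 30 mm and tipped over 25 degrees with its x end up (((angle between carton_1's own x axis and vertical below 1.135 rad and height (world z) of carton_1 above 0.03 m and ((x of carton_2 in the frame of tray between -0.05 and 0.05 m and y of carton_2 in the frame of tray between -0.06 and 0.06 m and z of carton_2 in the frame of tray below 0.009 m and angle between carton_2's own z axis and vertical below 0.1 rad) or (x of carton_2 in the frame of mat between -0.03 and 0.03 m and y of carton_2 in the frame of mat between -0.042 and 0.042 m and z of carton_2 in the frame of mat below 0.009 m and angle between carton_2's own z axis and vertical below 0.1 rad))) or (angle between carton_2's own x axis and vertical below 1.135 rad and height (world z) of carton_2 above 0.03 m and ((x of carton_1 in the frame of tray between -0.05 and 0.05 m and y of carton_1 in the frame of tray between -0.06 and 0.06 m and z of carton_1 in the frame of tray below 0.009 m and angle between carton_1's own z axis and vertical below 0.1 rad) or (x of carton_1 in the frame of mat between -0.03 and 0.03 m and y of carton_1 in the frame of mat between -0.042 and 0.042 m and z of carton_1 in the frame of mat below 0.009 m and angle between carton_1's own z axis and vertical below 0.1 rad))))), for 0.05 s.
4. the second is then tipped over 25 degrees the other way in the air (((angle between carton_1's own x axis and vertical above 2.007 rad and height (world z) of carton_1 above 0.03 m and ((x of carton_2 in the frame of tray between -0.05 and 0.05 m and y of carton_2 in the frame of tray between -0.06 and 0.06 m and z of carton_2 in the frame of tray below 0.009 m and angle between carton_2's own z axis and vertical below 0.1 rad) or (x of carton_2 in the frame of mat between -0.03 and 0.03 m and y of carton_2 in the frame of mat between -0.042 and 0.042 m and z of carton_2 in the frame of mat below 0.009 m and angle between carton_2's own z axis and vertical below 0.1 rad))) or (angle between carton_2's own x axis and vertical above 2.007 rad and height (world z) of carton_2 above 0.03 m and ((x of carton_1 in the frame of tray between -0.05 and 0.05 m and y of carton_1 in the frame of tray between -0.06 and 0.06 m and z of carton_1 in the frame of tray below 0.009 m and angle between carton_1's own z axis and vertical below 0.1 rad) or (x of carton_1 in the frame of mat between -0.03 and 0.03 m and y of carton_1 in the frame of mat between -0.042 and 0.042 m and z of carton_1 in the frame of mat below 0.009 m and angle between carton_1's own z axis and vertical below 0.1 rad))))), for 0.05 s.
At the end, for the whole second after the job is handed in: The empty carton lies in the tray, flat on its floor; the one with a part left in it stands on the mat, its centre within 30 mm (mat x) and 42 mm (mat y) of the mat's centre; both upright within 0.1 rad and at rest; the tray carries 0.15 to 1.5 N, the mat over 2 N ((((x of carton_1 in the frame of tray between -0.05 and 0.05 m and y of carton_1 in the frame of tray between -0.06 and 0.06 m and z of carton_1 in the frame of tray below 0.009 m and angle between carton_1's own z axis and vertical below 0.1 rad) and (x of carton_2 in the frame of mat between -0.03 and 0.03 m and y of carton_2 in the frame of mat between -0.042 and 0.042 m and z of carton_2 in the frame of mat below 0.009 m and angle between carton_2's own z axis and vertical below 0.1 rad)) or ((x of carton_2 in the frame of tray between -0.05 and 0.05 m and y of carton_2 in the frame of tray between -0.06 and 0.06 m and z of carton_2 in the frame of tray below 0.009 m and angle between carton_2's own z axis and vertical below 0.1 rad) and (x of carton_1 in the frame of mat between -0.03 and 0.03 m and y of carton_1 in the frame of mat between -0.042 and 0.042 m and z of carton_1 in the frame of mat below 0.009 m and angle between carton_1's own z axis and vertical below 0.1 rad))) and contact force between tray and anything else between 0.15 and 1.5 N and contact force between mat and anything else above 2 N and linear speed of each of carton_1, carton_2 below 0.02 m/s); the robot touches nothing.
It fails at once if a carton is dropped or thrown (faster than 0.5 m/s with no finger on it) ((linear speed of carton_1 above 0.5 m/s and contact force between the fingers and carton_1 below 0.05 N) or (linear speed of carton_2 above 0.5 m/s and contact force between the fingers and carton_2 below 0.05 N)).
It fails at once if a roll of tape or the wheel is moved more than 30 mm (distance of any of tape, roll, wheel from where it was at the start of the episode above 0.03 m).
It also fails if it takes over 72 s, if anything falls off the work surface, if the arm or the gripper's body presses on something with over 40 N, if the wrist force passes 120 N, or if a joint passes its speed limit or range.

### The arm

A 6-joint arm with a two-finger parallel gripper is mounted at the origin on a cart in front of the work surface, level with it; the furniture and walls round the work are solid. World frame = base frame: x ahead of the robot, y to its left, z up, the work surface at z = 0. Lengths are in m, angles in degrees, forces in N, time in s.
With the tool pointing down it reaches from about 0.325 to 1 m from the base axis. Payload 5.1 kg.
Tool frame: the origin (TCP) lies at the very end of the fingers, on their centre line; the grasp point (between the pads) lies 19 mm behind it (ctrl.grasp_offset is the distance from the TCP to the grasp point, in m); z points along the fingers, y is the line along which they close (so a half turn about z gives the same grasp; the last joint's range is limited). The gripper opens to 85 mm and grips with 20 to 120 N. Pads are 22 mm wide; open, the fingers measure 114 mm over their backs; the gripper's body (76 mm by 85 mm) begins 54 mm behind the grasp point. The pads swing forward as they close: fully open they stand 13 mm farther back than shut.
Start: joints at [-72.628, 7.093, 94.555, -0, 78.352, -4.733], TCP at [0.245, -0.602, 0.231] pointing down, gripper open.
Joint ranges: [-149.61, 149.61], [-58.7, 133.49], [1.44, 155.28], [-77.14, 257.14], [18.33, 153.61], [-166.67, 166.67]. Speed limits (degrees/s): [147.25, 147.25, 180, 180, 180, 180].

### API

Orientations are given as a 3x3 rotation matrix whose columns are the frame's x, y, z axes.
In Python, from cell import ctrl, camera, ticket gives the robot as it stands.
- The arm moves only by the tool servo_tool, never from a script. Its argument "series" is a list that holds one entry, the list of rows, each a list of 7 numbers: the shift along the tool's x, y, z as a fraction of full scale, then the turn, a rotation vector about the tool's x, y, z as a fraction of full scale, then the closure, from 0 (fully open) to 1 (shut). In form: [[[tx, ty, tz, wx, wy, wz, jaw], ...]]. A call has 1 to 5 rows; each row shifts and turns the commanded pose from where the row before left it, along the tool's axes as they then stand; what a row does not reach is not made up. Full scale, the value 1, is 0.02 m for a shift and 6 degrees for a turn. A row lasts 1/10 s, in which the tool goes at most 50 mm and 8.59 degrees, less where a joint would pass 70% of its speed; a pose out of reach is approached as far as the arm can. A call with a number of a shift or a turn outside -1 to 1 is refused whole. A call with a gripper value outside its range is refused whole. The fingers move at their own pace and stop on an object; the grip force is fixed at half the most. Time passes only in rows, so rows that do not move let the fingers close. It gives the time, the measured TCP pose, the force, the opening and the grip force at its end, in the units of the state.
- ctrl.read_state(): the state, without advancing time (a new reading comes with each control period).
- camera(name): name is "scene" or "top" or "wrist"; returns a dict with "color" (384x512x3 uint8, blue, green, red), "range_z" (384x512 float32, m along the optical axis (not along the pixel's ray), 0 where there is no reading), "fx", "fy", "cx", "cy" (pixels), "k1" (the pictures are not rectified: a ray, as slopes to the right and down, at radius r is drawn at 1 + k1 r^2 times it, then the intrinsics apply), "world_from_camera" (4x4, takes a point from camera to world coordinates); the wrist camera has in their place "mount" (4x4, takes a point from camera to tool coordinates, whose origin is the TCP and whose axes are the flange's). Camera axes: x right, y up, looking along -z (the intrinsics and any distortion apply to the point x, -y, -z); pixel columns grow to the right and rows downward; lengths in m; the calibration is good to about 2 mm. A picture is of the moment at which its call begins: read the wrist's pose just before it.
- ticket.close_job(): hands the job in; it is judged then, once.
The state is a dict: "clock": time; "q": joint angles; "qd": joint speeds; "joint_efforts": joint torques, N m; "position": TCP position; "eef_rot": TCP orientation; "contact_force": force on the tool from outside, world axes, zero at the start; "ft_torque": the same for the moment, N m; "opening": finger opening in m; "grasp_force": force on a finger pad.
Only numpy, scipy, OpenCV 4.12 (cv2) and the standard library are available. Lean on these libraries where they do the work, as an engineer would, in place of code of your own. Each camera call takes 0.05 s, during which the arm holds its last target. There are 200 camera calls.

## Working session

There is one attempt and no reset: what is moved stays moved. The work goes in short steps, Python scripts to look and compute and a tool call to move; the robot and the scene stay as the last step left them, time stands still between calls to the robot, and variables do not carry over. Pictures are saved under pics/ and viewed, at most 10 in all, crops included, and the job is handed in when it is done.

Besides the shell and the picture viewer there is one more tool, called after "Call:" as a command line: name --argument value ..., lists and objects as JSON in quotes. servo_tool: Moves the arm, as the interface text tells. Its arguments: {"type":"object","properties":{"series":{"type":"array","items":{"type":"array","items":{"type":"array","items":{"type":"number"}}}}},"required":["series"]}

```bash
mkdir -p pics; ls
cat > h.py <<'E'
import numpy as np, cv2
from cell import ctrl, camera, ticket
def rays(c,uv,W=None):
    uv=np.atleast_2d(uv).astype(float)
    K=np.array([[c['fx'],0,c['cx']],[0,c['fy'],c['cy']],[0,0,1]])
    p=cv2.undistortPoints(uv[:,None],K,np.array([c['k1'],0,0,0,0.]))[:,0]
    d=np.c_[p[:,0],-p[:,1],-np.ones(len(p))]
    W=c['world_from_camera'] if W is None else W
    return W[:3,3],d@np.array(W)[:3,:3].T
def plane(c,uv,z,W=None):
    o,d=rays(c,uv,W); return o+d*((z-o[2])/d[:,2])[:,None]
def cloud(c,W=None):
    v,u=np.mgrid[0:384,0:512]
    o,d=rays(c,np.c_[u.ravel(),v.ravel()],W)
    P=o+d*c['range_z'].reshape(-1,1); P[c['range_z'].ravel()==0]=np.nan
    return P.reshape(384,512,3)
def wristW(s,c):
    T=np.eye(4);T[:3,:3]=s['eef_rot'];T[:3,3]=s['position'];return T@np.array(c['mount'])
E
python3 - <<'E'
from h import *
s=ctrl.read_state(); print(s, ctrl.grasp_offset)
a=camera('top');b=camera('scene')
for n,c in(('top',a),('scene',b)): cv2.imwrite(f'pics/{n}0.png',c['color']); np.save(f'{n}0.npy',c,allow_pickle=True); print(n,np.round(c['world_from_camera'],3).tolist(),c['fx'],c['k1'])
E
```

```text
pics
{'clock': 0.0, 'q': array([-7.26284761e+01,  7.13486620e+00,  9.46349581e+01,  1.34089389e-03,
        7.83515709e+01, -4.73095087e+00]), 'qd': array([-0.05297786,  0.07230057, -0.04099888,  0.02279752,  0.05072609,
       -0.03615828]), 'joint_efforts': array([ 8.31188154e-04, -4.23614681e+01, -3.65450907e+01, -3.28804708e-05,
        6.86976287e-03, -1.34086253e-05]), 'position': array([ 0.24438381, -0.60164443,  0.2300285 ]), 'eef_rot': array([[ 9.26514227e-01,  3.76259237e-01, -6.10710308e-04],
       [ 3.76259681e-01, -9.26512027e-01,  2.02894877e-03],
       [ 1.97580273e-04, -2.10963557e-03, -9.99997755e-01]]), 'contact_force': array([0.11767456, 0.06378882, 0.47643057]), 'ft_torque': array([ 0.03444969, -0.07020212, -0.04568164]), 'grasp_force': 0.0, 'opening': 0.08511224031207558} 0.0187
top [[-0.016, 0.988, -0.155, 0.377], [-1.0, -0.015, 0.012, 0.02], [0.01, 0.155, 0.988, 1.056], [0.0, 0.0, 0.0, 1.0]] 423.93800638876115 -0.12272883643815706
scene [[-0.469, 0.43, -0.771, -0.422], [-0.883, -0.225, 0.411, 0.535], [0.004, 0.874, 0.485, 0.617], [0.0, 0.0, 0.0, 1.0]] 498.6848764088271 -0.15715398554128476
```

View pics/top0.png

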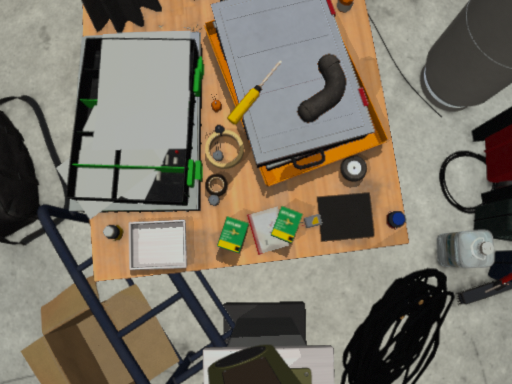

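View pics/scene0.png

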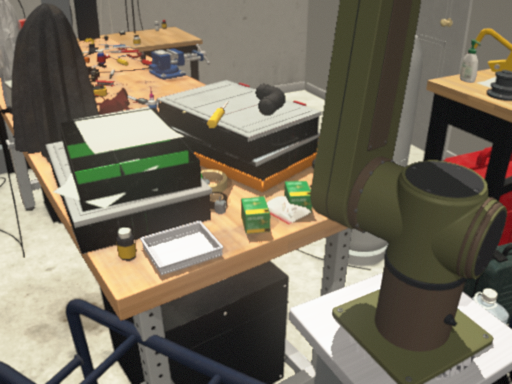

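The top view shows the tray at (158,245), the mat at (346,217), and the cartons at (233,235) and (286,224), the right one beside a flat leaflet. The roll is at (216,187), the tape at (223,148) and the wheel at (353,168), with a case stack behind the tray. The scene view confirms the tray and both cartons, at (256,214) and (297,193).

```bash
cat > m.py <<'E'
from h import *
a=np.load('top0.npy',allow_pickle=True).item();b=np.load('scene0.npy',allow_pickle=True).item()
P=cloud(a);Q=cloud(b)
def hsv(c): return cv2.cvtColor(c['color'],cv2.COLOR_BGR2HSV)
for n,c,X in(('top',a,P),('scene',b,Q)):
    h=hsv(c); m=cv2.inRange(h,(45,90,40),(85,255,255))
    cs,_=cv2.findContours(m,cv2.RETR_EXTERNAL,cv2.CHAIN_APPROX_NONE)
    for k in cs:
        if cv2.contourArea(k)<60: continue
        mm=np.zeros(m.shape,np.uint8);cv2.drawContours(mm,[k],-1,1,-1)
        p=X[mm>0]; 
        if np.nanmedian(p[:,0])>0.45 and n=='top': continue
        x,y,w,hh=cv2.boundingRect(k)
        print(n,(x,y,w,hh),'z pct',np.nanpercentile(p[:,2],[5,25,50,75,90,97]).round(4),'mean',np.nanmean(p,0).round(3))
# objects from the height cloud: top faces of cartons
def rect(mask,name):
    p=P[mask];p=p[~np.isnan(p[:,0])]
    r=cv2.minAreaRect((p[:,:2]*1000).astype(np.float32)); print(name,len(p),'c',np.round(r[0],1),'size',np.round(r[1],1),'ang',round(r[2],1),'z',np.percentile(p[:,2],[5,50,95]).round(4))
v,u=np.mgrid[0:384,0:512]
def box(u0,u1,v0,v1): return (u>=u0)&(u<=u1)&(v>=v0)&(v<=v1)
rect(box(212,250,215,258)&(P[:,:,2]>.04)&(P[:,:,2]<.07),'cL top')
rect(box(262,306,203,250)&(P[:,:,2]>.04)&(P[:,:,2]<.07),'cR top')
rect(box(125,192,215,275)&(P[:,:,2]>.016)&(P[:,:,2]<.035),'tray rim')
dark=hsv(a)[:,:,2]<70
rect(box(315,376,190,243)&dark&(P[:,:,2]>-.01)&(P[:,:,2]<.03),'mat')
rect(box(205,228,173,206)&dark&(P[:,:,2]>.008)&(P[:,:,2]<.03),'roll')
rect(box(200,246,128,170)&(P[:,:,2]>.015)&(P[:,:,2]<.035),'tape')
rect(box(338,370,152,185)&(P[:,:,2]>.015)&(P[:,:,2]<.04),'wheel')
rect(box(244,268,208,254)&(P[:,:,2]>-.02)&(P[:,:,2]<.03),'leaflet')
for uv in[(250,258),(200,250),(390,230),(303,219),(312,221),(258,232),(396,217),(112,232),(140,180),(190,175),(300,175)]: print(uv,P[uv[1],uv[0]].round(3))
big=cv2.resize(a['color'][140:280,120:380],None,fx=3,fy=3,interpolation=cv2.INTER_CUBIC);cv2.imwrite('pics/topz.png',big)
E
python3 m.py
```

```text
top (219, 217, 29, 36) z pct [0.0465 0.0483 0.0496 0.0508 0.0519 0.0531] mean [0.434 0.079 0.05 ]
scene (242, 197, 28, 32) z pct [0.0196 0.0346 0.0475 0.0497 0.0507 0.0515] mean [0.412 0.087 0.041]
scene (285, 181, 27, 29) z pct [0.0193 0.043  0.0489 0.05   0.0508 0.0515] mean [ 0.447 -0.045  0.044]
scene (74, 150, 115, 35) z pct [0.1156 0.1253 0.1334 0.1414 0.1458 0.1537] mean [0.576 0.312 0.133]
scene (67, 143, 27, 16) z pct [0.1168 0.1211 0.1303 0.1404 0.1464 0.1484] mean [0.731 0.403 0.131]
cL top 744 c [427.7  82.3] size [55.6 75.4] ang 71.3 z [0.0463 0.0495 0.0525]
cR top 737 c [450.  -46.2] size [55.5 76.3] ang 68.3 z [0.0464 0.0494 0.0523]
tray rim 472 c [406.3 269.7] size [116.6 140.7] ang 2.2 z [0.0175 0.0206 0.0239]
mat 2268 c [ 469.3 -197.7] size [111.4 133.3] ang 3.3 z [-0.0001  0.003   0.0062]
roll 175 c [545.8 119.5] size [67.9 54.4] ang 33.4 z [0.0138 0.0173 0.0207]
tape 619 c [646.7 111.6] size [111.5  99.6] ang 87.9 z [0.0176 0.0236 0.0281]
wheel 578 c [ 591.3 -220.6] size [68.1 67.5] ang 20.4 z [0.0182 0.0229 0.0284]
leaflet 1121 c [437.3  26.8] size [ 60.2 115. ] ang 89.1 z [-0.0037  0.011   0.0241]
(250, 258) [ 0.37   0.042 -0.002]
(200, 250) [ 0.392  0.166 -0.001]
(390, 230) [ 0.433 -0.312 -0.003]
(303, 219) [ 0.465 -0.091 -0.001]
(312, 221) [ 0.457 -0.11   0.026]
(258, 232) [0.433 0.022 0.018]
(396, 217) [ 0.462 -0.317  0.035]
(112, 232) [0.434 0.367 0.065]
(140, 180) [0.548 0.286 0.123]
(190, 175) [0.555 0.171 0.132]
(300, 175) [ 0.577 -0.087 -0.003]
```

View pics/topz.png

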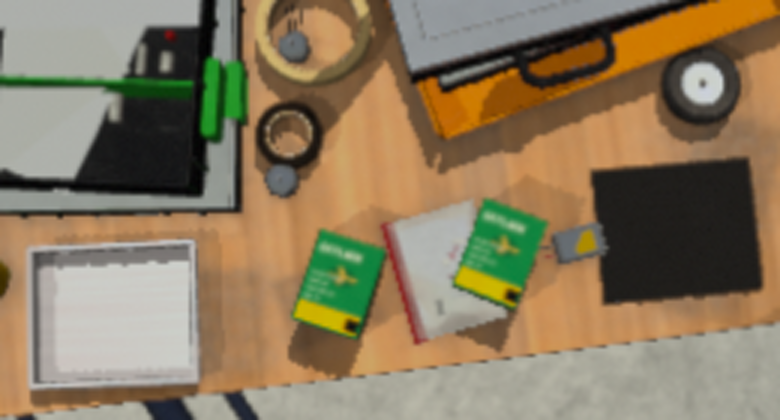

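The close-up shows that the booklet at (445,270) touches or lies close beside the right carton. A small grey-yellow object sits between that carton and the mat at (580,242). I'll check their heights and the wrist camera mount.

Run:
```python
from h import *
a=np.load('top0.npy',allow_pickle=True).item();P=cloud(a)
for v in(215,222,230,240,247):
    print(v,[(u,int(P[v,u,1]*1000),int(P[v,u,2]*1000)) for u in range(244,322,3)])
w=camera('wrist');print(np.round(w['mount'],3).tolist(),w['fx'])
b=np.load('scene0.npy',allow_pickle=True).item();Q=cloud(b)
for c,X,n in((a,P,'top'),(b,Q,'scene')):
    m=(abs(X[:,:,0]-.406)<.03)&(abs(X[:,:,1]-.27)<.04);print(n,'tray floor',np.nanmedian(X[m][:,2]))
    m=(abs(X[:,:,0]-.469)<.04)&(abs(X[:,:,1]+.198)<.05);print(n,'mat',m.sum(),np.nanmedian(X[m][:,2]))
    m=(abs(X[:,:,0]-.36)<.02)&(abs(X[:,:,1]-.13)<.03);print(n,'bench',m.sum(),np.nanmedian(X[m][:,2]))
m=(P[:,:,2]>.05)&(P[:,:,1]>.17)&(P[:,:,1]<.35)&(P[:,:,0]<.52);print('stack front x',np.nanpercentile(P[m][:,0],[1,5,20]))
```

```text
215 [(244, 56, -4), (247, 48, 6), (250, 40, 10), (253, 33, 15), (256, 26, 17), (259, 18, 16), (262, 11, 21), (265, 3, 19), (268, -3, 19), (271, -10, 19), (274, -18, 20), (277, -25, 24), (280, -31, 48), (283, -38, 50), (286, -45, 50), (289, -52, 48), (292, -59, 51), (295, -66, 53), (298, -74, 48), (301, -81, 49), (304, -93, 0), (307, -101, 0), (310, -109, 0), (313, -113, 23), (316, -120, 24), (319, -128, 24)]
222 [(244, 54, 47), (247, 47, 48), (250, 41, 7), (253, 33, 14), (256, 26, 18), (259, 18, 15), (262, 11, 13), (265, 4, 19), (268, -3, 19), (271, -10, 19), (274, -17, 24), (277, -23, 47), (280, -30, 49), (283, -38, 49), (286, -45, 50), (289, -52, 49), (292, -59, 45), (295, -66, 48), (298, -73, 50), (301, -85, 9), (304, -93, 0), (307, -98, 23), (310, -105, 25), (313, -112, 26), (316, -119, 26), (319, -127, 22)]
230 [(244, 54, 47), (247, 49, -2), (250, 41, 1), (253, 33, 9), (256, 26, 17), (259, 19, 20), (262, 11, 22), (265, 4, 23), (268, -2, 26), (271, -9, 26), (274, -16, 48), (277, -23, 45), (280, -30, 53), (283, -37, 47), (286, -44, 49), (289, -51, 50), (292, -58, 51), (295, -66, 5
[... 643 characters left out ...]
, 14), (265, 5, 19), (268, -2, 18), (271, -9, 19), (274, -16, 14), (277, -24, 11), (280, -31, 8), (283, -39, -3), (286, -47, 0), (289, -54, 0), (292, -62, -2), (295, -69, 0), (298, -77, -2), (301, -84, 0), (304, -91, 3), (307, -99, -3), (310, -107, -5), (313, -114, -1), (316, -121, 0), (319, -129, -1)]
[[0.001, 0.948, 0.319, 0.081], [1.0, -0.001, -0.0, -0.0], [0.0, 0.319, -0.948, -0.142], [0.0, 0.0, 0.0, 1.0]] 268.25859602016783
top tray floor 0.0019384048164607925
top mat 1252 0.0030456056114568364
top bench 328 -0.0017097417520645086
scene tray floor 0.003395869707957133
scene mat 662 -0.28242138359403324
scene bench 711 -0.01054932867331515
stack front x [0.48503913 0.48594557 0.49196368]
```

Call:
servo_tool --series '[[[0, 0, 0, 0, 0, 1, 0], [0, 0, 0, 0, 0, 1, 0], [0, 0, 0, 0, 0, 1, 0], [0, 0, 0, 0, 0, 1, 0], [0, 0, 0, 0, 0, 1, 0]]]'

```text
clock: 0.65
position: [0.2445, -0.602, 0.2308]
eef_rot: [[0.99, -0.142, -0.0], [-0.142, -0.99, 0.001], [-0.0, -0.001, -1.0]]
contact_force: [-0.9, -0.4, -0.4]
opening: 0.0851
grasp_force: 0.0
```

Call:
servo_tool --series '[[[0, 0, 0, 0, 0, 1, 0], [0, 0, 0, 0, 0, 1, 0], [0, 0, 0, 0, 0, 0.3, 0], [0, 0, 0, 0, 0, 0, 0]]]'

```text
clock: 1.05
position: [0.2445, -0.602, 0.2308]
eef_rot: [[0.929, -0.37, -0.0], [-0.37, -0.929, 0.001], [-0.001, -0.001, -1.0]]
contact_force: [0.3, -0.7, -0.5]
opening: 0.0855
grasp_force: 0.0
```

Call:
servo_tool --series '[[[0, 0, 0, 0, 0, -1, 0], [0, 0, 0, 0, 0, -1, 0], [0, 0, 0, 0, 0, -1, 0], [0, 0, 0, 0, 0, -1, 0], [0, 0, 0, 0, 0, -1, 0]]]'

```text
clock: 1.55
position: [0.2445, -0.6021, 0.231]
eef_rot: [[0.989, 0.15, -0.0], [0.15, -0.989, 0.001], [-0.0, -0.001, -1.0]]
contact_force: [0.3, -0.3, 0.3]
opening: 0.0854
grasp_force: 0.0
```

Call:
servo_tool --series '[[[0, 0, 0, 0, 0, -1, 0], [0, 0, 0, 0, 0, -1, 0], [0, 0, 0, 0, 0, -1, 0], [0, 0, 0, 0, 0, -1, 0], [0, 0, 0, 0, 0, -1, 0]]]'

```text
clock: 2.05
position: [0.2445, -0.6021, 0.231]
eef_rot: [[0.781, 0.624, -0.0], [0.624, -0.781, 0.0], [0.0, -0.0, -1.0]]
contact_force: [-0.6, 0.7, 0.5]
opening: 0.0853
grasp_force: 0.0
```

Call:
servo_tool --series '[[[0, 0, 0, 0, 0, -1, 0], [0, 0, 0, 0, 0, -1, 0], [0, 0, 0, 0, 0, -1, 0], [0, 0, 0, 0, 0, -1, 0], [0, 0, 0, 0, 0, -1, 0]]]'

```text
clock: 2.55
position: [0.2445, -0.6021, 0.231]
eef_rot: [[0.365, 0.931, -0.0], [0.931, -0.365, 0.001], [0.0, -0.0, -1.0]]
contact_force: [-1.1, 0.4, -0.4]
opening: 0.0853
grasp_force: 0.0
```

Call:
servo_tool --series '[[[0, 0, 0, 0, 0, -1, 0], [0, 0, 0, 0, 0, -1, 0], [0, 0, 0, 0, 0, -1, 0], [0, 0, 0, 0, 0, -1, 0], [0, 0, 0, 0, 0, -1, 0]]]'

```text
clock: 3.05
position: [0.2445, -0.6021, 0.231]
eef_rot: [[-0.15, 0.989, -0.0], [0.989, 0.15, 0.001], [0.001, -0.0, -1.0]]
contact_force: [-0.6, 0.4, -0.3]
opening: 0.0854
grasp_force: 0.0
```

Call:
servo_tool --series '[[[0, 0, 0, 0, 0, -1, 0], [0, 0, 0, 0, 0, -1, 0], [0, 0, 0, 0, 0, -1, 0], [0, 0, 0, 0, 0, -1, 0], [0, 0, 0, 0, 0, -1, 0]]]'

```text
clock: 3.55
position: [0.2445, -0.6021, 0.231]
eef_rot: [[-0.624, 0.781, -0.0], [0.781, 0.624, 0.001], [0.001, 0.0, -1.0]]
contact_force: [-0.5, -0.1, -0.3]
opening: 0.0856
grasp_force: 0.0
```

Call:
servo_tool --series '[[[0, 0, 0, 0, 0, -1, 0], [0, 0, 0, 0, 0, -1, 0], [0, 0, 0, 0, 0, -1, 0], [0, 0, 0, 0, 0, -1, 0], [0, 0, 0, 0, 0, -1, 0]]]'

```text
clock: 4.05
position: [0.2445, -0.6021, 0.231]
eef_rot: [[-0.931, 0.365, -0.0], [0.365, 0.931, 0.001], [0.0, 0.0, -1.0]]
contact_force: [-0.1, -0.5, 0.3]
opening: 0.0851
grasp_force: 0.0
```

Call:
servo_tool --series '[[[0, 1, 0, 0, 0, 0, 0], [0, 1, 0, 0, 0, 0, 0], [0, 1, 0, 0, 0, 0, 0], [0, 1, 0, 0, 0, 0, 0], [0, 1, 0, 0, 0, 0, 0]]]'

```text
clock: 4.55
position: [0.2819, -0.5082, 0.2312]
eef_rot: [[-0.929, 0.369, -0.0], [0.369, 0.929, 0.0], [0.0, 0.0, -1.0]]
contact_force: [-0.0, -0.0, -0.0]
opening: 0.0854
grasp_force: 0.0
```

Call:
servo_tool --series '[[[0, 1, 0, 0, 0, 0, 0], [0, 1, 0, 0, 0, 0, 0], [0, 1, 0, 0, 0, 0, 0], [0, 1, 0, 0, 0, 0, 0], [0, 1, 0, 0, 0, 0, 0]]]'

```text
clock: 5.05
position: [0.3191, -0.4148, 0.2314]
eef_rot: [[-0.929, 0.37, 0.0], [0.37, 0.929, -0.0], [-0.0, -0.0, -1.0]]
contact_force: [-0.5, -0.2, -0.3]
opening: 0.0854
grasp_force: 0.0
```

Call:
servo_tool --series '[[[0, 1, 0, 0, 0, 0, 0], [0, 1, 0, 0, 0, 0, 0], [0, 1, 0, 0, 0, 0, 0], [0, 1, 0, 0, 0, 0, 0], [0, 1, 0, 0, 0, 0, 0]]]'

```text
clock: 5.55
position: [0.3559, -0.3219, 0.2314]
eef_rot: [[-0.929, 0.37, 0.0], [0.37, 0.929, -0.0], [-0.0, -0.0, -1.0]]
contact_force: [-0.3, 0.5, 0.1]
opening: 0.0856
grasp_force: 0.0
```

Call:
servo_tool --series '[[[0, 1, 0, 0, 0, 0, 0], [0, 1, 0, 0, 0, 0, 0], [0, 1, 0, 0, 0, 0, 0], [0, 1, 0, 0, 0, 0, 0], [0, 0, 0, 0, 0, 0, 0]]]'

```text
clock: 6.05
position: [0.3856, -0.247, 0.2314]
eef_rot: [[-0.93, 0.367, 0.001], [0.367, 0.93, 0.0], [-0.0, 0.0, -1.0]]
contact_force: [-1.5, -0.6, -1.0]
opening: 0.085
grasp_force: 0.0
```

Run:
```python
from h import *
s=ctrl.read_state();w=camera('wrist');W=wristW(s,w);np.save('w1.npy',[w,W],allow_pickle=True)
X=cloud(w,W);m=(abs(X[:,:,0]-.469)<.04)&(abs(X[:,:,1]+.198)<.05);print(s['position'],m.sum(),np.nanpercentile(X[m][:,2],[5,50,95]))
d=(cv2.cvtColor(w['color'],cv2.COLOR_BGR2GRAY)<70)&(abs(X[:,:,2])<.015)&(X[:,:,1]<-.1)&(X[:,:,0]>.38)
print(cv2.minAreaRect((X[d][:,:2]*1000).astype(np.float32)))
```

```text
Traceback (most recent call last):
ValueError: setting an array element with a sequence. The requested array has an inhomogeneous shape after 1 dimensions. The detected shape was (2,) + inhomogeneous part.
```

Call:
servo_tool --series '[[[0, 1, 0, 0, 0, 0, 0], [0, 1, 0, 0, 0, 0, 0], [0, 1, 0, 0, 0, 0, 0], [0.1, 1, 0, 0, 0, 0, 0], [0, 0, 0, 0, 0, 0, 0]]]'

```text
clock: 6.6
position: [0.4129, -0.1731, 0.2314]
eef_rot: [[-0.93, 0.368, 0.0], [0.368, 0.93, -0.0], [-0.0, 0.0, -1.0]]
contact_force: [0.0, -0.3, -0.1]
opening: 0.0851
grasp_force: 0.0
```

Run:
```python
from h import *
s=ctrl.read_state();w=camera('wrist');W=wristW(s,w);np.save('w2.npy',[w,W],allow_pickle=True);print(s['position'])
cv2.imwrite('pics/w2.png',w['color'])
X=cloud(w,W)
for n,cx,cy in(('R',.45,-.046),('L',.428,.082)):
    m=(X[:,:,2]>.043)&(X[:,:,2]<.058)&(np.hypot(X[:,:,0]-cx,X[:,:,1]-cy)<.055)
    if m.sum()>50: print(n,m.sum(),cv2.minAreaRect((X[m][:,:2]*1000).astype(np.float32)),np.median(X[m][:,2]))
```

```text
Traceback (most recent call last):
ValueError: setting an array element with a sequence. The requested array has an inhomogeneous shape after 1 dimensions. The detected shape was (2,) + inhomogeneous part.
```

```bash
cat > look.py <<'E'
from h import *; import sys
s=ctrl.read_state();w=camera('wrist');W=wristW(s,w);print(s['position'],np.degrees(np.arctan2(s['eef_rot'][1,0],s['eef_rot'][0,0])))
cv2.imwrite(f'pics/{sys.argv[1]}.png',w['color'])
X=cloud(w,W); np.save(sys.argv[1]+'.npy',X)
R=lambda m:[np.round(t,1) for t in cv2.minAreaRect((X[m][:,:2]*1000).astype(np.float32))]
for n,cx,cy in(('R',.45,-.046),('L',.428,.082)):
    m=(X[:,:,2]>.043)&(X[:,:,2]<.058)&(np.hypot(X[:,:,0]-cx,X[:,:,1]-cy)<.06)
    if m.sum()>50: print(n,m.sum(),R(m),np.median(X[m][:,2]))
m=(abs(X[:,:,0]-.469)<.04)&(abs(X[:,:,1]+.198)<.05)
if m.sum()>50: print('mat',m.sum(),np.nanpercentile(X[m][:,2],[5,50,95]))
d=(cv2.cvtColor(w['color'],cv2.COLOR_BGR2GRAY)<70)&(abs(X[:,:,2])<.015)&(X[:,:,1]<-.12)&(X[:,:,0]>.39)&(X[:,:,0]<.55)
if d.sum()>50: print('matrect',R(d))
m=(abs(X[:,:,0]-.406)<.03)&(abs(X[:,:,1]-.27)<.04)
if m.sum()>50: print('trayfloor',m.sum(),np.nanpercentile(X[m][:,2],[5,50,95]))
m=(X[:,:,2]>.015)&(X[:,:,2]<.035)&(X[:,:,1]>.185)&(X[:,:,1]<.36)&(X[:,:,0]<.475)&(X[:,:,0]>.33)
if m.sum()>50: print('trayrim',R(m),np.nanpercentile(X[m][:,2],[50,90]))
E
python3 look.py w1
```

```text
[ 0.41273538 -0.17400135  0.23135569] 158.37622351348497
R 2687 [array([447.5, -47.6]), array([56.6, 74.9]), np.float64(67.9)] 0.05014224264749623
L 3012 [array([425.6,  80.5]), array([57.7, 76.3]), np.float64(71.6)] 0.05016542349444064
mat 3525 [0.00229512 0.00389458 0.00525745]
matrect [array([ 468.7, -221.9]), array([109.7, 206.1]), np.float64(4.6)]
trayfloor 132 [-0.91878862 -0.91496689 -0.72160125]
```

Call:
servo_tool --series '[[[0, 1, 0, 0, 0, 0, 0], [0, 1, 0, 0, 0, 0, 0], [0, 1, 0, 0, 0, 0, 0], [0, 1, 0, 0, 0, 0, 0], [0, 0.8, 0, 0, 0, 0, 0]]]'

```text
clock: 7.2
position: [0.4484, -0.0852, 0.2314]
eef_rot: [[-0.929, 0.371, 0.0], [0.371, 0.929, -0.0], [-0.0, -0.0, -1.0]]
contact_force: [0.5, -0.6, 0.0]
opening: 0.0856
grasp_force: 0.0
```

Call:
servo_tool --series '[[[0, 1, 0, 0, 0, 0, 0], [0.1, 1, 0, 0, 0, 0, 0], [0, 0, 0, 0, 0, 0, 0]]]'

```text
clock: 7.5
position: [0.4615, -0.0467, 0.2313]
eef_rot: [[-0.93, 0.369, -0.0], [0.369, 0.93, 0.0], [0.0, -0.0, -1.0]]
contact_force: [-0.5, -0.5, -0.9]
opening: 0.0853
grasp_force: 0.0
```

```bash
python3 look.py w2
```

```text
[ 0.46149061 -0.04667813  0.23127544] 158.37076309790032
R 2709 [array([447.5, -46.9]), array([55.8, 75.1]), np.float64(67.8)] 0.05024844766593084
L 3219 [array([425.5,  81.3]), array([57. , 76.5]), np.float64(70.9)] 0.050284424295252705
mat 3317 [0.00270702 0.00397707 0.00526487]
matrect [array([ 481.9, -225.8]), array([134.8, 190. ]), np.float64(4.3)]
trayfloor 2935 [0.00133439 0.00277372 0.0041679 ]
trayrim [array([404.8, 253. ]), array([117.3, 113.8]), np.float64(1.9)] [0.02142449 0.02282229]
```

View pics/w2.png

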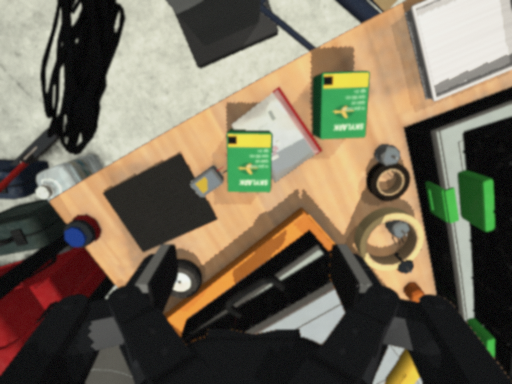

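The wrist view shows the right carton at (249,160) with the booklet touching its near-left side, the mat at (160,200), the small yellow-grey object at (206,180), and the left carton at (340,104).

Run:
```python
import numpy as np
for f in('w1','w2'):
    X=np.load(f+'.npy')
    for n,c,h in(('R',(.448,-.047),157.9),('L',(.4265,.0815),161.2)):
        t=np.radians(h);ex=np.array([np.cos(t),np.sin(t)]);ey=np.array([np.sin(t),-np.cos(t)])
        d=X[:,:,:2]-np.array(c);a=d@ex;b=d@ey
        for lo in range(-65,66,5):
            m=(abs(a)<.012)&(b*1000>=lo)&(b*1000<lo+5)
            if m.sum()>3: print(f,n,lo,m.sum(),np.nanpercentile(X[m][:,2],[10,90]).round(3),end='; ')
        print()
```

```text
w1 R -65 1360 [0.294 0.324]; w1 R -60 355 [-0.001  0.314]; w1 R -55 66 [-0.914  0.   ]; w1 R -50 68 [-0.275  0.   ]; w1 R -45 62 [-0.003 -0.   ]; w1 R -40 68 [-0.002  0.   ]; w1 R -35 66 [-0.002  0.002]; w1 R -30 281 [0.003 0.05 ]; w1 R -25 76 [0.049 0.051]; w1 R -20 82 [0.049 0.051]; w1 R -15 77 [0.049 0.051]; w1 R -10 79 [0.049 0.051]; w1 R -5 76 [0.049 0.051]; w1 R 0 78 [0.049 0.051]; w1 R 5 72 [0.049 0.051]; w1 R 10 74 [0.05  0.051]; w1 R 15 75 [0.049 0.051]; w1 R 20 71 [0.049 0.051]; w1 R 25 18 [0.048 0.05 ]; w1 R 40 57 [0.02  0.022]; w1 R 45 63 [0.02  0.022]; w1 R 50 58 [0.019 0.021]; w1 R 55 59 [0.019 0.021]; w1 R 60 52 [0.018 0.021]; w1 R 65 40 [0.015 0.019]; 
w1 L -65 52 [0.008 0.018]; w1 L -60 43 [-0.73   0.013]; w1 L -55 47 [-0.365  0.01 ]; w1 L -50 51 [-0.003  0.008]; w1 L -45 69 [-0.002  0.   ]; w1 L -40 74 [-0.002  0.   ]; w1 L -35 65 [-0.003 -0.   ]; w1 L -30 554 [0.002 0.049]; w1 L -25 86 [0.049 0.051]; w1 L -20 90 [0.049 0.051]; w1 L -15 84 [0.049 0.051]; w1 L -10 88 [0.049 0.051]; w1 L -5 89 [0.049 0.051]; w1 L 0 84 [0.049 0.051]; w1 L 5 84 [0.049 0.051]; w1 L 10 85
[... 831 characters left out ...]
[0.273 0.323]; w2 R 65 2134 [0.293 0.323]; 
w2 L -65 66 [0.009 0.018]; w2 L -60 59 [-0.001  0.015]; w2 L -55 62 [-0.001  0.01 ]; w2 L -50 70 [-0.002  0.007]; w2 L -45 75 [-0.001  0.001]; w2 L -40 59 [-0.001  0.001]; w2 L -35 73 [-0.002  0.   ]; w2 L -30 264 [0.003 0.05 ]; w2 L -25 93 [0.049 0.051]; w2 L -20 94 [0.049 0.051]; w2 L -15 90 [0.049 0.051]; w2 L -10 97 [0.05  0.052]; w2 L -5 89 [0.05  0.051]; w2 L 0 88 [0.049 0.052]; w2 L 5 90 [0.05  0.051]; w2 L 10 95 [0.05  0.052]; w2 L 15 95 [0.049 0.051]; w2 L 20 79 [0.049 0.051]; w2 L 25 23 [0.047 0.05 ]; w2 L 45 44 [-0.001  0.   ]; w2 L 50 68 [-0.002  0.   ]; w2 L 55 74 [-0.002  0.   ]; w2 L 60 66 [-0.002  0.   ]; w2 L 65 66 [-0.002  0.   ];
```

Call:
servo_tool --series '[[[0.62, -0.26, 0, 0, 0, 0.08, 0], [0, 0, 1, 0, 0, 0, 0], [0, 0, 1, 0, 0, 0, 0], [0, 0, 1, 0, 0, 0, 0], [0, 0, 1, 0, 0, 0, 0]]]'

```text
clock: 8.05
position: [0.4475, -0.0488, 0.1507]
eef_rot: [[-0.925, 0.379, 0.0], [0.379, 0.925, -0.001], [-0.001, -0.001, -1.0]]
contact_force: [-0.1, -0.5, -0.4]
opening: 0.0854
grasp_force: 0.0
```

Call:
servo_tool --series '[[[0, 0, 1, 0, 0, 0, 0], [0, 0, 1, 0, 0, 0, 0], [0, 0, 1, 0, 0, 0, 0], [0, 0, 1, 0, 0, 0, 0], [0, 0, 0.5, 0, 0, 0, 0]]]'

```text
clock: 8.55
position: [0.4464, -0.0483, 0.0595]
eef_rot: [[-0.925, 0.379, -0.003], [0.379, 0.925, 0.0], [0.003, -0.001, -1.0]]
contact_force: [-1.0, 1.2, -1.5]
opening: 0.0855
grasp_force: 0.0
```

Call:
servo_tool --series '[[[0, 0, 0.5, 0, 0, 0, 0], [0, 0, 0.5, 0, 0, 0, 0], [0, 0, 0.4, 0, 0, 0, 0], [0, 0, 0, 0, 0, 0, 0]]]'

```text
clock: 8.95
position: [0.447, -0.0471, 0.0323]
eef_rot: [[-0.926, 0.377, -0.002], [0.377, 0.926, 0.0], [0.002, -0.0, -1.0]]
contact_force: [-0.6, 0.9, 0.2]
opening: 0.0858
grasp_force: 0.0
```

Call:
servo_tool --series '[[[0, 0, 0.4, 0, 0, 0, 0], [0, 0, 0.3, 0, 0, 0, 0], [0, 0, 0, 0, 0, 0, 0]]]'

```text
clock: 9.25
position: [0.4471, -0.047, 0.0184]
eef_rot: [[-0.926, 0.377, -0.002], [0.377, 0.926, 0.0], [0.002, -0.0, -1.0]]
contact_force: [-0.7, -0.9, 0.8]
opening: 0.0858
grasp_force: 0.0
```

Call:
servo_tool --series '[[[0, 0, 0, 0, 0, 0, 0.2], [0, 0, 0, 0, 0, 0, 0.3], [0, 0, 0, 0, 0, 0, 1], [0, 0, 0, 0, 0, 0, 1], [0, 0, 0, 0, 0, 0, 1]]]'

```text
clock: 9.75
position: [0.4484, -0.0473, 0.02]
eef_rot: [[-0.926, 0.377, 0.001], [0.377, 0.926, -0.0], [-0.001, 0.0, -1.0]]
contact_force: [0.4, -0.5, 2.6]
opening: 0.0541
grasp_force: 64.8
```

Call:
servo_tool --series '[[[0, 0, 0, 0, 0, 0, 1], [0, 0, 0, 0, 0, 0, 1], [0, 0, 0, 0, 0, 0, 1]]]'

```text
clock: 10.05
position: [0.4484, -0.0474, 0.02]
eef_rot: [[-0.926, 0.377, 0.001], [0.377, 0.926, -0.0], [-0.001, 0.0, -1.0]]
contact_force: [-0.4, 0.9, 4.8]
opening: 0.054
grasp_force: 65.0
```

Call:
servo_tool --series '[[[0, 0, -0.2, 0, 0, 0, 1], [0, 0, -0.4, 0, 0, 0, 1], [0, 0, -0.8, 0, 0, 0, 1], [0, 0, -1, 0, 0, 0, 1], [0, 0, -1, 0, 0, 0, 1]]]'

```text
clock: 10.55
position: [0.4469, -0.047, 0.0876]
eef_rot: [[-0.926, 0.378, -0.002], [0.378, 0.926, 0.0], [0.002, -0.0, -1.0]]
contact_force: [-0.5, 0.4, -0.3]
opening: 0.0542
grasp_force: 64.4
```

Call:
servo_tool --series '[[[0, 0, -1, 0, 0, 0, 1], [0, 0, -1, 0, 0, 0, 1], [0, 0, -1, 0, 0, 0, 1], [0, 0, -1, 0, 0, 0, 1], [0, 0, -1, 0, 0, 0, 1]]]'

```text
clock: 11.05
position: [0.4471, -0.0471, 0.1879]
eef_rot: [[-0.926, 0.377, -0.001], [0.377, 0.926, 0.0], [0.001, -0.0, -1.0]]
contact_force: [1.2, 0.2, -0.6]
opening: 0.0542
grasp_force: 64.4
```

Call:
servo_tool --series '[[[0, 0, -1, 0, 0, 0, 1], [0, 0, -0.6, 0, 0, 0, 1], [0, 0, 0, 0, 0, 0, 1], [0, 0, 0, 0, 0, 0, 1]]]'

```text
clock: 11.45
position: [0.4473, -0.0471, 0.2186]
eef_rot: [[-0.926, 0.377, -0.001], [0.377, 0.926, 0.0], [0.001, -0.0, -1.0]]
contact_force: [-0.2, -0.2, -0.5]
opening: 0.0541
grasp_force: 64.4
```

Run:
```python
from h import *
s=ctrl.read_state();print(s['position'],s['q'].round(1),s['contact_force'],s['ft_torque'],s['opening'],s['grasp_force'])
c=camera('scene');cv2.imwrite('pics/s1.png',cv2.resize(c['color'][100:300,150:400],None,fx=3,fy=3))
```

```text
[ 0.44731833 -0.04713502  0.21862975] [-12.9 -19.  119.8  -0.   79.2 -80.7] [-0.17241847 -0.15617142 -0.46068393] [ 0.03667233 -0.00148863 -0.00713296] 0.054130785340215204 64.38234686851501
```

View pics/s1.png

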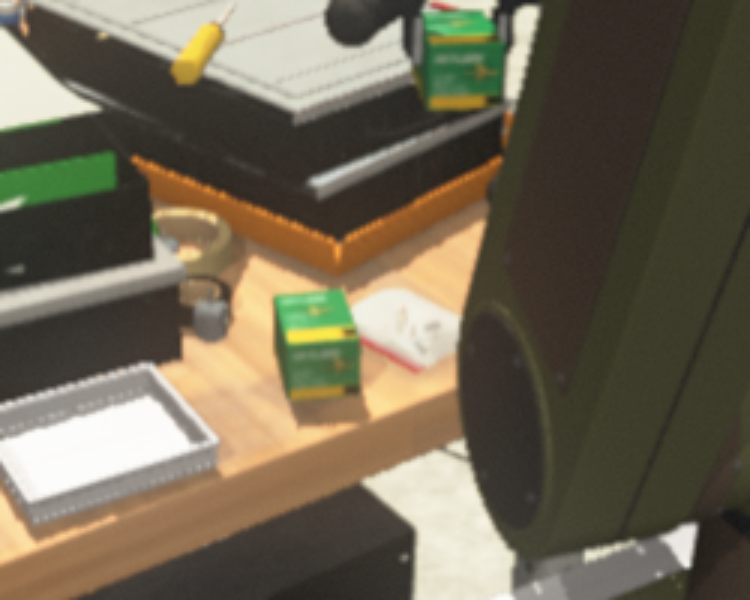

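Call:
servo_tool --series '[[[-1, 0, -0.8, 0, 0, 0, 1], [-1, 0, -0.8, 0, 0, 0, 1], [-1, 0, -0.8, 0, 0, 0, 1], [-1, 0, -0.8, 0, 0, 0, 1], [0, 0, 0, 0, 0, 0, 1]]]'

```text
clock: 12.0
position: [0.5236, -0.0782, 0.2841]
eef_rot: [[-0.926, 0.378, 0.001], [0.378, 0.926, -0.0], [-0.001, 0.0, -1.0]]
contact_force: [-0.3, -0.6, -0.4]
opening: 0.054
grasp_force: 64.3
```

Call:
servo_tool --series '[[[0, 0, 0, 0, 0.5, 0, 1], [0, 0, 0, 0, 1, 0, 1], [0, 0, 0, 0, 1, 0, 1], [0, 0, 0, 0, 1, 0, 1], [0, 0, 0, 0, 1, 0, 1]]]'

```text
clock: 12.5
position: [0.5208, -0.077, 0.2819]
eef_rot: [[-0.822, 0.377, -0.426], [0.335, 0.926, 0.173], [0.46, -0.0, -0.888]]
contact_force: [-1.1, 0.4, -0.7]
opening: 0.0538
grasp_force: 64.3
```

Call:
servo_tool --series '[[[0, 0, 0, 0, 1, 0, 1], [0, 0, 0, 0, 0.5, 0, 1], [0, 0, 0, 0, 0, 0, 1], [0, 0, 0, 0, 0, 0, 1]]]'

```text
clock: 12.9
position: [0.5211, -0.0771, 0.2819]
eef_rot: [[-0.748, 0.377, -0.546], [0.305, 0.926, 0.222], [0.589, -0.0, -0.808]]
contact_force: [-0.0, -0.3, -0.6]
opening: 0.0535
grasp_force: 64.3
```

Run:
```python
from h import *
s=ctrl.read_state();print(s['position'],s['q'].round(1),s['contact_force'],s['ft_torque'],s['opening'],s['grasp_force'])
print(np.degrees(np.arcsin(s['eef_rot'][2,0])))
```

```text
[ 0.52105976 -0.07711232  0.28193066] [-16.1  11.5  89.8   3.9 114.6 -83.5] [-0.01949915 -0.30217226 -0.56462459] [-0.11554487 -0.3074258  -0.06124006] 0.05349852948355453 64.33576941490173
36.1050637480507
```

Call:
servo_tool --series '[[[0, 0, 0, 0, -1, 0, 1], [0, 0, 0, 0, -1, 0, 1], [0, 0, 0, 0, -1, 0, 1], [0, 0, 0, 0, -1, 0, 1], [0, 0, 0, 0, -1, 0, 1]]]'

```text
clock: 13.4
position: [0.5214, -0.0771, 0.2844]
eef_rot: [[-0.922, 0.377, -0.09], [0.375, 0.926, 0.037], [0.098, 0.0, -0.995]]
contact_force: [0.2, 0.7, -0.3]
opening: 0.0542
grasp_force: 64.3
```

Call:
servo_tool --series '[[[0, 0, 0, 0, -1, 0, 1], [0, 0, 0, 0, -1, 0, 1], [0, 0, 0, 0, -1, 0, 1], [0, 0, 0, 0, -1, 0, 1], [0, 0, 0, 0, -1, 0, 1]]]'

```text
clock: 13.9
position: [0.5211, -0.077, 0.2843]
eef_rot: [[-0.844, 0.377, 0.382], [0.344, 0.926, -0.155], [-0.413, 0.001, -0.911]]
contact_force: [-0.6, -0.5, -1.2]
opening: 0.0543
grasp_force: 64.3
```

Call:
servo_tool --series '[[[0, 0, 0, 0, -1, 0, 1], [0, 0, 0, 0, -1, 0, 1], [0, 0, 0, 0, 0, 0, 1], [0, 0, 0, 0, 0, 0, 1]]]'

```text
clock: 14.3
position: [0.5211, -0.077, 0.2836]
eef_rot: [[-0.75, 0.377, 0.544], [0.305, 0.926, -0.221], [-0.587, 0.0, -0.809]]
contact_force: [0.2, -0.1, -0.8]
opening: 0.0548
grasp_force: 64.3
```

Run:
```python
from h import *
s=ctrl.read_state();print(s['position'],s['q'].round(1),s['contact_force'],s['ft_torque'],s['opening'],s['grasp_force'])
print(np.degrees(np.arcsin(s['eef_rot'][2,0])))
```

```text
[ 0.52112468 -0.07704639  0.28360977] [-10.8 -31.8 127.3  -8.8  49.4 -75. ] [ 0.17566843 -0.14156105 -0.81294791] [0.16601262 0.30172244 0.0116289 ] 0.05480653335421099 64.34178471565247
-35.97451848639023
```

Call:
servo_tool --series '[[[0, 0, 0, 0, 1, 0, 1], [0, 0, 0, 0, 1, 0, 1], [0, 0, 0, 0, 1, 0, 1], [0, 0, 0, 0, 1, 0, 1], [0, 0, 0, 0, 1, 0, 1]]]'

```text
clock: 14.8
position: [0.5232, -0.0779, 0.2852]
eef_rot: [[-0.921, 0.377, 0.095], [0.376, 0.926, -0.038], [-0.102, 0.001, -0.995]]
contact_force: [1.2, 0.0, -0.2]
opening: 0.0541
grasp_force: 64.3
```

Call:
servo_tool --series '[[[0, 0, 0, 0, 1, 0, 1], [0, 0, 0, 0, 1, 0, 1], [0, 0, 0, 0, 1, 0, 1], [0, 0, 0, 0, 1, 0, 1], [0, 0, 0, 0, 1, 0, 1]]]'

```text
clock: 15.3
position: [0.5235, -0.0781, 0.2846]
eef_rot: [[-0.845, 0.378, -0.379], [0.344, 0.926, 0.155], [0.409, 0.001, -0.912]]
contact_force: [-0.0, 0.0, -1.1]
opening: 0.0537
grasp_force: 64.3
```

Call:
servo_tool --series '[[[0, 0, 0, 0, 1, 0, 1], [0, 0, 0, 0, 1, 0, 1], [0, 0, 0, 0, 0, 0, 1], [0, 0, 0, 0, -1, 0, 1], [0, 0, 0, 0, -1, 0, 1]]]'

```text
clock: 15.8
position: [0.5233, -0.078, 0.2833]
eef_rot: [[-0.848, 0.378, -0.372], [0.346, 0.926, 0.152], [0.402, 0.001, -0.916]]
contact_force: [0.5, -0.1, -0.2]
opening: 0.0536
grasp_force: 64.3
```

Call:
servo_tool --series '[[[0, 0, 0, 0, -1, 0, 1], [0, 0, 0, 0, -1, 0, 1], [0, 0, 0, 0, -1, 0, 1], [0, 0, 0, 0, -1, 0, 1], [0, 0, 0, 0, -1, 0, 1]]]'

```text
clock: 16.3
position: [0.5226, -0.0776, 0.2856]
eef_rot: [[-0.92, 0.377, 0.105], [0.375, 0.926, -0.042], [-0.113, 0.001, -0.994]]
contact_force: [-0.1, 0.1, 0.5]
opening: 0.0539
grasp_force: 64.3
```

Call:
servo_tool --series '[[[0, 0, 0, 0, -1, 0, 1], [0, 0, 0, 0, -1, 0, 1], [0, 0, 0, 0, -1, 0, 1], [0, 0, 0, 0, -1, 0, 1], [0, 0, 0, 0, -1, 0, 1]]]'

```text
clock: 16.8
position: [0.5222, -0.0774, 0.2858]
eef_rot: [[-0.745, 0.377, 0.551], [0.304, 0.926, -0.223], [-0.594, 0.001, -0.804]]
contact_force: [-0.7, 0.3, -1.0]
opening: 0.0542
grasp_force: 64.3
```

Call:
servo_tool --series '[[[0, 0, 0, 0, 0, 0, 1], [0, 0, 0, 0, 1, 0, 1], [0, 0, 0, 0, 1, 0, 1], [0, 0, 0, 0, 1, 0, 1], [0, 0, 0, 0, 1, 0, 1]]]'

```text
clock: 17.3
position: [0.523, -0.0777, 0.2859]
eef_rot: [[-0.906, 0.377, 0.191], [0.369, 0.926, -0.076], [-0.206, 0.001, -0.979]]
contact_force: [0.3, 0.4, -0.3]
opening: 0.0539
grasp_force: 64.3
```

Call:
servo_tool --series '[[[0, 0, 0, 0, 1, 0, 1], [0, 0, 0, 0, 1, 0, 1], [0, 0, 0, 0, 0, 0, 1], [0, 0, 0, 0, 0, 0, 1]]]'

```text
clock: 17.7
position: [0.5227, -0.0778, 0.2838]
eef_rot: [[-0.926, 0.378, 0.001], [0.378, 0.926, 0.0], [-0.001, 0.0, -1.0]]
contact_force: [0.2, 0.1, -1.0]
opening: 0.0539
grasp_force: 64.3
```

Call:
servo_tool --series '[[[0, 0, 0, 0, 0, -1, 1], [0, 0, 0, 0, 0, -1, 1], [0, 0, 0, 0, 0, -1, 1], [0, 0, 0, 0, 0, -1, 1], [0.5, 0, 0, 0, 0, 0, 1]]]'

```text
clock: 18.2
position: [0.5115, -0.0774, 0.2838]
eef_rot: [[-0.999, -0.032, 0.002], [-0.032, 0.999, -0.0], [-0.002, -0.0, -1.0]]
contact_force: [-0.1, 1.1, -0.1]
opening: 0.0542
grasp_force: 64.3
```

Call:
servo_tool --series '[[[1, 1, 0, 0, 0, 0, 1], [1, 1, 0, 0, 0, 0, 1], [1, 1, 0, 0, 0, 0, 1], [1, 1, 0, 0, 0, 0, 1], [0.8, 1, 0, 0, 0, 0, 1]]]'

```text
clock: 18.7
position: [0.4108, 0.0198, 0.2835]
eef_rot: [[-1.0, -0.029, 0.002], [-0.029, 1.0, -0.0], [-0.002, -0.0, -1.0]]
contact_force: [0.2, -0.8, -0.4]
opening: 0.0544
grasp_force: 64.3
```

Call:
servo_tool --series '[[[0, 1, 0, 0, 0, 0, 1], [0, 1, 0, 0, 0, 0, 1], [0, 1, 0, 0, 0, 0, 1], [0, 1, 0, 0, 0, 0, 1], [0, 1, 0, 0, 0, 0, 1]]]'

```text
clock: 19.2
position: [0.4085, 0.1198, 0.2837]
eef_rot: [[-1.0, -0.03, 0.002], [-0.03, 1.0, 0.0], [-0.002, 0.0, -1.0]]
contact_force: [1.0, -0.7, -0.4]
opening: 0.0542
grasp_force: 64.3
```

Call:
servo_tool --series '[[[0, 1, 0, 0, 0, 0, 1], [0, 1, 0, 0, 0, 0, 1], [0, 0, 0, 0, 0, 0, 1], [0, 0, 0, 0, 0, 0, 1]]]'

```text
clock: 19.6
position: [0.4076, 0.1589, 0.2835]
eef_rot: [[-0.999, -0.032, 0.001], [-0.032, 0.999, -0.0], [-0.001, -0.0, -1.0]]
contact_force: [0.3, -0.8, 0.0]
opening: 0.0543
grasp_force: 64.3
```

```bash
python3 look.py w3
python3 - <<'E'
from h import *
s=ctrl.read_state();print(s['q'].round(1),s['contact_force'])
X=np.load('w3.npy')
m=(X[:,:,2]>.06)&(X[:,:,1]>.17)&(X[:,:,1]<.35)&(X[:,:,0]<.52)&(X[:,:,0]>.47);print('stack front x',m.sum(),np.nanpercentile(X[m][:,0],[1,5,20]) if m.any() else 0)
E
```

```text
[0.40759081 0.15890549 0.28350612] -178.1856763753981
L 1737 [array([425.3,  81.2]), array([56.1, 76.3]), np.float64(71.0)] 0.05026523672865807
mat 2443 [0.00262922 0.00402906 0.00545458]
matrect [array([ 478.9, -197.9]), array([135.6, 138.2]), np.float64(5.5)]
trayfloor 1828 [0.00135966 0.00272659 0.00399914]
trayrim [array([403.7, 278.4]), array([115.8, 161.6]), np.float64(2.2)] [0.02158644 0.02329848]
[ 14.2 -22.8 116.4  -0.   86.3 -77.5] [ 0.03399506 -0.68098842  0.17217782]
stack front x 3083 [0.48328414 0.48374396 0.49003164]
```

View pics/w3.png

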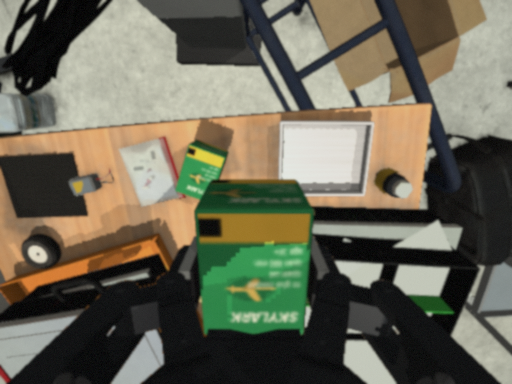

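The wrist view shows the held carton upright at (255,255), the tray at (325,157), the left carton at (203,168) and the mat at (45,185).

Run:
```python
from h import *
X=np.load('w3.npy')
m=(X[:,:,2]>.017)&(X[:,:,2]<.03)&(X[:,:,1]>.185)&(X[:,:,1]<.345)&(X[:,:,0]<.475)&(X[:,:,0]>.33)
p=X[m];print(cv2.minAreaRect((p[:,:2]*1000).astype(np.float32)),np.percentile(p,[1,50,99],axis=0).round(4).tolist())
# mat
g=cv2.imread('pics/w3.png',0)
d=(g<60)&(abs(X[:,:,2]-.004)<.006)&(X[:,:,1]<-.12)&(X[:,:,1]>-.275)&(X[:,:,0]<.54)&(X[:,:,0]>.4);d=cv2.morphologyEx(d.astype(np.uint8),cv2.MORPH_OPEN,np.ones((5,5)))>0
print(cv2.minAreaRect((X[d][:,:2]*1000).astype(np.float32)))
```

```text
((404.1007385253906, 268.1779479980469), (115.83370208740234, 141.1868133544922), 2.246182680130005) [[0.3444, 0.1968, 0.0173], [0.3886, 0.2928, 0.0216], [0.4615, 0.3384, 0.0238]]
((467.4066162109375, -198.86395263671875), (109.03125, 135.05874633789062), 3.70263409614563)
```

Call:
servo_tool --series '[[[0.1, 1, 0, 0, 0, -0.07, 1], [0, 1, 0, 0, 0, 0, 1], [0, 1, 0, 0, 0, 0, 1], [0, 1, 0, 0, 0, 0, 1], [0, 1, 0, 0, 0, 0, 1]]]'

```text
clock: 20.15
position: [0.4026, 0.2587, 0.2835]
eef_rot: [[-0.999, -0.037, 0.001], [-0.037, 0.999, -0.0], [-0.001, -0.0, -1.0]]
contact_force: [-0.4, -0.6, -1.1]
opening: 0.0536
grasp_force: 64.3
```

Call:
servo_tool --series '[[[0, 0.46, 0.5, 0, 0, 0, 1], [0, 0, 1, 0, 0, 0, 1], [0, 0, 1, 0, 0, 0, 1], [0, 0, 1, 0, 0, 0, 1], [0, 0, 1, 0, 0, 0, 1]]]'

```text
clock: 20.65
position: [0.4019, 0.267, 0.1918]
eef_rot: [[-0.999, -0.038, -0.0], [-0.038, 0.999, -0.001], [0.0, -0.001, -1.0]]
contact_force: [-0.3, 0.1, -1.1]
opening: 0.0538
grasp_force: 64.3
```

Call:
servo_tool --series '[[[0, 0, 1, 0, 0, 0, 1], [0, 0, 1, 0, 0, 0, 1], [0, 0, 1, 0, 0, 0, 1], [0, 0, 1, 0, 0, 0, 1], [0, 0, 0, 0, 0, 0, 1]]]'

```text
clock: 21.15
position: [0.3997, 0.2659, 0.1095]
eef_rot: [[-0.999, -0.038, -0.006], [-0.038, 0.999, -0.004], [0.006, -0.003, -1.0]]
contact_force: [0.4, 0.3, -1.3]
opening: 0.0537
grasp_force: 64.3
```

Call:
servo_tool --series '[[[0, 0, 0.8, 0, 0, 0, 1], [0, 0, 0.8, 0, 0, 0, 1], [0, 0, 0.8, 0, 0, 0, 1], [0, 0, 0.8, 0, 0, 0, 1], [0, 0, 0, 0, 0, 0, 1]]]'

```text
clock: 21.65
position: [0.4009, 0.2669, 0.0478]
eef_rot: [[-0.999, -0.038, -0.003], [-0.038, 0.999, -0.002], [0.003, -0.002, -1.0]]
contact_force: [-0.2, 0.3, 0.3]
opening: 0.0539
grasp_force: 64.3
```

Call:
servo_tool --series '[[[0, 0, 0, 0, 0, 0, 1], [0, 0, 0, 0, 0, 0, 1]]]'

```text
clock: 21.85
position: [0.4031, 0.2685, 0.0508]
eef_rot: [[-0.999, -0.039, 0.002], [-0.039, 0.999, 0.001], [-0.002, 0.001, -1.0]]
contact_force: [-0.4, -0.1, 0.4]
opening: 0.0537
grasp_force: 64.3
```

Call:
servo_tool --series '[[[0, 0, 0.4, 0, 0, 0, 1], [0, 0, 0.4, 0, 0, 0, 1], [0, 0, 0.3, 0, 0, 0, 1], [0, 0, 0, 0, 0, 0, 1], [0, 0, 0, 0, 0, 0, 1]]]'

```text
clock: 22.35
position: [0.4018, 0.268, 0.0269]
eef_rot: [[-0.999, -0.039, -0.001], [-0.039, 0.999, -0.0], [0.001, -0.0, -1.0]]
contact_force: [0.1, 0.6, -1.2]
opening: 0.0541
grasp_force: 64.3
```

Call:
servo_tool --series '[[[0, 0, 0.1, 0, 0, 0, 1], [0, 0, 0.1, 0, 0, 0, 1], [0, 0, 0, 0, 0, 0, 1]]]'

```text
clock: 22.65
position: [0.402, 0.2681, 0.0231]
eef_rot: [[-0.999, -0.039, -0.0], [-0.039, 0.999, -0.0], [0.0, -0.0, -1.0]]
contact_force: [-0.1, -0.3, -0.9]
opening: 0.0536
grasp_force: 64.3
```

Call:
servo_tool --series '[[[0, 0, 0.1, 0, 0, 0, 1], [0, 0, 0, 0, 0, 0, 1]]]'

```text
clock: 22.85
position: [0.4023, 0.2683, 0.0229]
eef_rot: [[-0.999, -0.039, -0.001], [-0.039, 0.999, -0.0], [0.001, -0.0, -1.0]]
contact_force: [-6.0, -2.4, 11.5]
opening: 0.054
grasp_force: 65.7
```

Call:
servo_tool --series '[[[0, 0, -0.06, 0, 0, 0, 1], [0, 0, 0, 0, 0, 0, 1], [0, 0, 0, 0, 0, 0, 0.2], [0, 0, 0, 0, 0, 0, 0.2], [0, 0, 0, 0, 0, 0, 0.2]]]'

```text
clock: 23.35
position: [0.402, 0.2681, 0.0223]
eef_rot: [[-0.999, -0.039, -0.0], [-0.039, 0.999, -0.0], [0.0, -0.0, -1.0]]
contact_force: [-0.2, 0.4, 0.3]
opening: 0.0683
grasp_force: 0.0
```

Call:
servo_tool --series '[[[0, 0, 0, 0, 0, 0, 0.15], [0, 0, -0.3, 0, 0, 0, 0.15], [0, 0, -0.5, 0, 0, 0, 0.15], [0, 0, -0.8, 0, 0, 0, 0.15], [0, 0, -1, 0, 0, 0, 0.15]]]'

```text
clock: 23.85
position: [0.4018, 0.268, 0.0753]
eef_rot: [[-0.999, -0.039, -0.001], [-0.039, 0.999, -0.0], [0.001, -0.0, -1.0]]
contact_force: [-0.3, 1.0, 0.4]
opening: 0.0728
grasp_force: 0.0
```

Call:
servo_tool --series '[[[0, 0, -1, 0, 0, 0, 0.1], [0, 0, -1, 0, 0, 0, 0], [0, 0, -1, 0, 0, 0, 0], [0, 0, -1, 0, 0, 0, 0], [0, 0, -1, 0, 0, 0, 0]]]'

```text
clock: 24.35
position: [0.4022, 0.2682, 0.1765]
eef_rot: [[-0.999, -0.039, 0.001], [-0.039, 0.999, 0.001], [-0.001, 0.001, -1.0]]
contact_force: [-0.5, 1.3, -0.0]
opening: 0.085
grasp_force: 0.0
```

Call:
servo_tool --series '[[[0, 0, -1, 0, 0, 0, 0], [0, 0, -1, 0, 0, 0, 0], [0, 0, 0, 0, 0, 0, 0], [0, 0, 0, 0, 0, 0, 0]]]'

```text
clock: 24.75
position: [0.4022, 0.2682, 0.2151]
eef_rot: [[-0.999, -0.039, 0.001], [-0.039, 0.999, 0.001], [-0.001, 0.001, -1.0]]
contact_force: [0.8, 0.3, -0.7]
opening: 0.0853
grasp_force: 0.0
```

Run:
```python
from h import *
c=camera('top');X=cloud(c)
m=(X[:,:,2]>.04)&(X[:,:,2]<.065)&(abs(X[:,:,0]-.405)<.055)&(abs(X[:,:,1]-.269)<.06)
w=camera('wrist')
if m.sum()>50: print(m.sum(),cv2.minAreaRect((X[m][:,:2]*1000).astype(np.float32)),np.nanpercentile(X[m][:,2],[5,50,95]))
c=camera('scene');Y=cloud(c)
m=(Y[:,:,2]>.035)&(Y[:,:,2]<.065)&(abs(Y[:,:,0]-.405)<.05)&(abs(Y[:,:,1]-.269)<.06)
print(m.sum(),cv2.minAreaRect((Y[m][:,:2]*1000).astype(np.float32)),np.nanpercentile(Y[m][:,2],[5,50,90,97]))
v=np.hstack([c['color'][150:330,60:330],w['color'][0:180,100:370]]);cv2.imwrite('pics/p1.png',v)
```

```text
432 ((404.745849609375, 269.72137451171875), (73.64994049072266, 57.01741409301758), 2.030550003051758) [0.0465822  0.05224618 0.05581429]
808 ((402.8566589355469, 269.927734375), (81.18274688720703, 57.18428039550781), 3.089569091796875) [0.03755544 0.05334194 0.05514181 0.05573837]
```

View pics/p1.png

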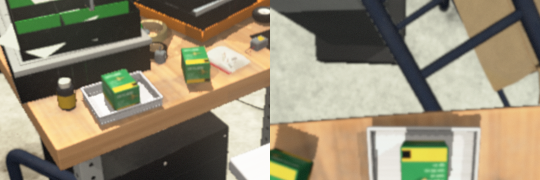

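The left half shows the carton standing square in the tray at (122,88). The right half confirms that from above. Now the second carton.

Call:
servo_tool --series '[[[0, 0, 0, 0, 0, 1, 0], [0, 0, 0, 0, 0, 1, 0], [0, 0, 0, 0, 0, 1, 0], [0, 0, 0, 0, 0, 0.52, 0], [-1, -1, 0, 0, 0, 0, 0]]]'

```text
clock: 25.4
position: [0.4133, 0.2437, 0.2131]
eef_rot: [[-0.947, 0.321, -0.003], [0.321, 0.947, -0.0], [0.002, -0.001, -1.0]]
contact_force: [-0.4, -0.2, 0.2]
opening: 0.0854
grasp_force: 0.0
```

Call:
servo_tool --series '[[[-1, -1, 0, 0, 0, 0, 0], [-1, -1, 0, 0, 0, 0, 0], [-1, -1, 0, 0, 0, 0, 0], [-0.15, -1, 0, 0, 0, 0, 0], [0, -1, 0, 0, 0, 0, 0]]]'

```text
clock: 25.9
position: [0.4414, 0.1266, 0.213]
eef_rot: [[-0.946, 0.324, -0.003], [0.324, 0.946, -0.0], [0.002, -0.001, -1.0]]
contact_force: [-0.1, 0.1, 0.2]
opening: 0.0855
grasp_force: 0.0
```

Call:
servo_tool --series '[[[0, -1, 0, 0, 0, 0, 0], [0, -1, 0, 0, 0, 0, 0], [0, -0.45, 0, 0, 0, 0, 0], [0, 0, 0, 0, 0, 0, 0], [0, 0, 0, 0, 0, 0, 0]]]'

```text
clock: 26.4
position: [0.4259, 0.0817, 0.2141]
eef_rot: [[-0.946, 0.324, -0.001], [0.324, 0.946, 0.0], [0.001, 0.0, -1.0]]
contact_force: [0.1, -0.0, 0.2]
opening: 0.0856
grasp_force: 0.0
```

```bash
python3 look.py w4
```

```text
[0.42593514 0.08166967 0.21413344] 161.11324522047153
L 2889 [array([425.4,  81.5]), array([55.7, 74.6]), np.float64(71.3)] 0.05024304043204514
mat 2838 [0.00272776 0.0039518  0.0051754 ]
matrect [array([ 482.2, -223.1]), array([136.3, 187.3]), np.float64(4.7)]
trayfloor 3935 [0.00272845 0.05281798 0.05441369]
trayrim [array([404. , 277.9]), array([117.5, 162.8]), np.float64(2.1)] [0.02159386 0.02750602]
```

Call:
servo_tool --series '[[[0, 0, 1, 0, 0, 0, 0], [0, 0, 1, 0, 0, 0, 0], [0, 0, 1, 0, 0, 0, 0], [0, 0, 1, 0, 0, 0, 0], [0, 0, 1, 0, 0, 0, 0]]]'

```text
clock: 26.95
position: [0.4261, 0.0822, 0.1137]
eef_rot: [[-0.947, 0.322, 0.0], [0.322, 0.947, 0.0], [0.0, 0.0, -1.0]]
contact_force: [-1.0, 0.1, -0.6]
opening: 0.0853
grasp_force: 0.0
```

Call:
servo_tool --series '[[[0, 0, 1, 0, 0, 0, 0], [0, 0, 1, 0, 0, 0, 0], [0, 0, 1, 0, 0, 0, 0], [0, 0, 0.5, 0, 0, 0, 0], [0, 0, 0.5, 0, 0, 0, 0]]]'

```text
clock: 27.45
position: [0.4261, 0.0819, 0.0339]
eef_rot: [[-0.946, 0.323, -0.0], [0.323, 0.946, 0.0], [0.0, 0.0, -1.0]]
contact_force: [0.3, -0.8, 0.8]
opening: 0.0858
grasp_force: 0.0
```

Call:
servo_tool --series '[[[0, 0, 0.5, 0, 0, 0, 0], [0, 0, 0.4, 0, 0, 0, 0], [0, 0, 0, 0, 0, 0, 0], [0, 0, 0, 0, 0, 0, 0.2], [0, 0, 0, 0, 0, 0, 0.3]]]'

```text
clock: 27.95
position: [0.4266, 0.0814, 0.0172]
eef_rot: [[-0.946, 0.324, 0.001], [0.324, 0.946, 0.0], [-0.001, 0.0, -1.0]]
contact_force: [-0.8, -0.2, 0.2]
opening: 0.0606
grasp_force: 0.0
```

Call:
servo_tool --series '[[[0, 0, 0, 0, 0, 0, 1], [0, 0, 0, 0, 0, 0, 1], [0, 0, 0, 0, 0, 0, 1], [0, 0, 0, 0, 0, 0, 1], [0, 0, 0, 0, 0, 0, 1]]]'

```text
clock: 28.45
position: [0.4268, 0.0814, 0.0175]
eef_rot: [[-0.946, 0.324, 0.002], [0.324, 0.946, -0.0], [-0.002, 0.0, -1.0]]
contact_force: [-0.4, -1.1, 5.6]
opening: 0.0539
grasp_force: 65.8
```

Gripped. Now lift to about 0.28 m, moving outward for the shake.

Call:
servo_tool --series '[[[0, 0, -0.2, 0, 0, 0, 1], [0, 0, -0.4, 0, 0, 0, 1], [0, 0, -0.7, 0, 0, 0, 1], [0, 0, -1, 0, 0, 0, 1], [0, 0, -1, 0, 0, 0, 1]]]'

```text
clock: 28.95
position: [0.4247, 0.0814, 0.0823]
eef_rot: [[-0.946, 0.324, -0.003], [0.324, 0.946, 0.0], [0.002, -0.001, -1.0]]
contact_force: [0.5, -0.1, -3.2]
opening: 0.0543
grasp_force: 64.8
```

Call:
servo_tool --series '[[[0, 0, -1, 0, 0, 0, 1], [0, 0, -1, 0, 0, 0, 1], [0, 0, -1, 0, 0, 0, 1], [0, 0, -1, 0, 0, 0, 1], [0, 0, -1, 0, 0, 0, 1]]]'

```text
clock: 29.45
position: [0.425, 0.0814, 0.1826]
eef_rot: [[-0.946, 0.323, -0.002], [0.323, 0.946, 0.0], [0.002, -0.0, -1.0]]
contact_force: [0.4, -1.1, -3.8]
opening: 0.0539
grasp_force: 64.8
```

Call:
servo_tool --series '[[[-1, 0, -1, 0, 0, 0, 1], [-1, 0, -1, 0, 0, 0, 1], [-1, 0, -1, 0, 0, 0, 1], [-1, 0, -1, 0, 0, 0, 1], [-0.6, 0, -1, 0, 0, 0, 1]]]'

```text
clock: 29.95
position: [0.5132, 0.0512, 0.2824]
eef_rot: [[-0.946, 0.324, -0.002], [0.324, 0.946, 0.0], [0.002, -0.001, -1.0]]
contact_force: [1.0, -0.2, -4.3]
opening: 0.0542
grasp_force: 65.0
```

Call:
servo_tool --series '[[[0, 0, 0, 0, 0, 0, 1], [0, 0, 0, 0, 0, 0, 1], [0, 0, 0, 0, 0, 0, 1]]]'

```text
clock: 30.25
position: [0.5114, 0.0519, 0.2803]
eef_rot: [[-0.946, 0.323, -0.004], [0.323, 0.946, 0.0], [0.004, -0.001, -1.0]]
contact_force: [0.1, 0.3, -3.6]
opening: 0.0539
grasp_force: 65.2
```

Run:
```python
from h import *
s=ctrl.read_state();print(s['position'],s['q'].round(1),s['contact_force'],s['ft_torque'],s['opening'],s['grasp_force'])
```

```text
[0.5114054  0.05189261 0.28034846] [ -0.2 -11.8 108.2   0.   83.8 -71.3] [ 0.05974844  0.33453079 -3.64493049] [ 0.04168147 -0.01890155 -0.01486546] 0.05388974489196113 65.23165583610535
```

It weighs 3.6 N, so this is the carton with the part still in it. Shaking it to confirm.

Call:
servo_tool --series '[[[0, 0, 0, 0, 0.5, 0, 1], [0, 0, 0, 0, 1, 0, 1], [0, 0, 0, 0, 1, 0, 1], [0, 0, 0, 0, 1, 0, 1], [0, 0, 0, 0, 1, 0, 1]]]'

```text
clock: 30.75
position: [0.5122, 0.0519, 0.2816]
eef_rot: [[-0.841, 0.323, -0.434], [0.287, 0.946, 0.148], [0.458, -0.0, -0.889]]
contact_force: [-0.3, 0.0, -3.8]
opening: 0.0543
grasp_force: 65.1
```

Call:
servo_tool --series '[[[0, 0, 0, 0, 1, 0, 1], [0, 0, 0, 0, 0.5, 0, 1], [0, 0, 0, 0, 0, 0, 1], [0, 0, 0, 0, 0, 0, 1]]]'

```text
clock: 31.15
position: [0.5125, 0.0518, 0.2815]
eef_rot: [[-0.765, 0.323, -0.557], [0.262, 0.946, 0.19], [0.588, -0.0, -0.809]]
contact_force: [0.3, 0.3, -3.5]
opening: 0.0545
grasp_force: 65.2
```

Call:
servo_tool --series '[[[0, 0, 0, 0, -0.5, 0, 1], [0, 0, 0, 0, -1, 0, 1], [0, 0, 0, 0, -1, 0, 1], [0, 0, 0, 0, -1, 0, 1], [0, 0, 0, 0, -1, 0, 1]]]'

```text
clock: 31.65
position: [0.5125, 0.0519, 0.2836]
eef_rot: [[-0.936, 0.323, -0.142], [0.319, 0.946, 0.049], [0.15, 0.001, -0.989]]
contact_force: [-0.2, 1.1, -3.8]
opening: 0.0545
grasp_force: 65.1
```

Call:
servo_tool --series '[[[0, 0, 0, 0, -1, 0, 1], [0, 0, 0, 0, -1, 0, 1], [0, 0, 0, 0, -1, 0, 1], [0, 0, 0, 0, -1, 0, 1], [0, 0, 0, 0, -1, 0, 1]]]'

```text
clock: 32.15
position: [0.5117, 0.0521, 0.2831]
eef_rot: [[-0.882, 0.323, 0.343], [0.301, 0.946, -0.116], [-0.362, 0.001, -0.932]]
contact_force: [1.5, 0.5, -3.7]
opening: 0.0541
grasp_force: 65.8
```

Call:
servo_tool --series '[[[0, 0, 0, 0, -1, 0, 1], [0, 0, 0, 0, -1, 0, 1], [0, 0, 0, 0, -0.5, 0, 1], [0, 0, 0, 0, 0, 0, 1], [0, 0, 0, 0, 0, 0, 1]]]'

```text
clock: 32.65
position: [0.5121, 0.0519, 0.2826]
eef_rot: [[-0.766, 0.323, 0.556], [0.262, 0.946, -0.189], [-0.587, 0.0, -0.81]]
contact_force: [-0.3, 0.8, -4.6]
opening: 0.0543
grasp_force: 65.9
```

Run:
```python
from h import *
s=ctrl.read_state();print(s['position'],s['q'].round(1),s['contact_force'],s['ft_torque'],s['opening'],s['grasp_force'])
w=camera('wrist');c=camera('scene');cv2.imwrite('pics/t1.png',np.hstack([c['color'],w['color']])[:,:][::1][:300,200:1000])
```

```text
[0.51214694 0.05193745 0.28261949] [  7.9 -31.4 127.2 -19.3  52.9 -55.8] [-0.29382272  0.83023218 -4.59606374] [ 0.20344122  0.53084521 -0.00296924] 0.0542864017977164 65.94572424888611
```

View pics/t1.png

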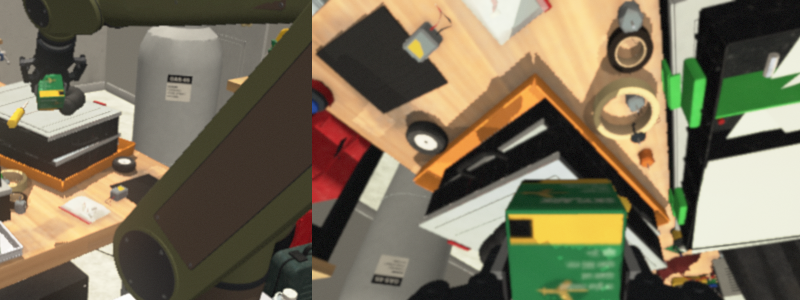

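The carton is still held squarely, at (565,240) in the wrist half. Now the second cycle.

Call:
servo_tool --series '[[[0, 0, 0, 0, 0.5, 0, 1], [0, 0, 0, 0, 1, 0, 1], [0, 0, 0, 0, 1, 0, 1], [0, 0, 0, 0, 1, 0, 1], [0, 0, 0, 0, 1, 0, 1]]]'

```text
clock: 33.25
position: [0.5141, 0.0513, 0.2839]
eef_rot: [[-0.935, 0.324, 0.146], [0.32, 0.946, -0.049], [-0.154, 0.001, -0.988]]
contact_force: [-0.3, 0.2, -3.5]
opening: 0.0541
grasp_force: 65.8
```

Call:
servo_tool --series '[[[0, 0, 0, 0, 1, 0, 1], [0, 0, 0, 0, 1, 0, 1], [0, 0, 0, 0, 1, 0, 1], [0, 0, 0, 0, 1, 0, 1], [0, 0, 0, 0, 1, 0, 1]]]'

```text
clock: 33.75
position: [0.515, 0.0509, 0.2834]
eef_rot: [[-0.883, 0.324, -0.339], [0.302, 0.946, 0.117], [0.359, 0.001, -0.933]]
contact_force: [-0.8, 0.5, -3.7]
opening: 0.054
grasp_force: 66.2
```

Call:
servo_tool --series '[[[0, 0, 0, 0, 1, 0, 1], [0, 0, 0, 0, 1, 0, 1], [0, 0, 0, 0, 0.5, 0, 1], [0, 0, 0, 0, 0, 0, 1], [0, 0, 0, 0, -0.5, 0, 1]]]'

```text
clock: 34.25
position: [0.5145, 0.0508, 0.2809]
eef_rot: [[-0.794, 0.325, -0.514], [0.273, 0.946, 0.176], [0.543, -0.0, -0.84]]
contact_force: [-1.3, -0.3, -3.7]
opening: 0.0544
grasp_force: 66.2
```

Call:
servo_tool --series '[[[0, 0, 0, 0, -1, 0, 1], [0, 0, 0, 0, -1, 0, 1], [0, 0, 0, 0, -1, 0, 1], [0, 0, 0, 0, -1, 0, 1], [0, 0, 0, 0, -1, 0, 1]]]'

```text
clock: 34.75
position: [0.5138, 0.0514, 0.2842]
eef_rot: [[-0.945, 0.323, -0.042], [0.323, 0.946, 0.015], [0.044, 0.001, -0.999]]
contact_force: [-0.1, -0.3, -3.7]
opening: 0.0539
grasp_force: 66.2
```

Call:
servo_tool --series '[[[0, 0, 0, 0, -1, 0, 1], [0, 0, 0, 0, -1, 0, 1], [0, 0, 0, 0, -1, 0, 1], [0, 0, 0, 0, -1, 0, 1], [0, 0, 0, 0, -1, 0, 1]]]'

```text
clock: 35.25
position: [0.513, 0.0517, 0.2841]
eef_rot: [[-0.84, 0.323, 0.435], [0.288, 0.946, -0.147], [-0.46, 0.001, -0.888]]
contact_force: [-0.5, -0.2, -3.6]
opening: 0.0543
grasp_force: 66.4
```

Call:
servo_tool --series '[[[0, 0, 0, 0, -1, 0, 1], [0, 0, 0, 0, -0.5, 0, 1], [0, 0, 0, 0, 0, 0, 1], [0, 0, 0, 0, 0.5, 0, 1], [0, 0, 0, 0, 1, 0, 1]]]'

```text
clock: 35.75
position: [0.5119, 0.0522, 0.2825]
eef_rot: [[-0.845, 0.322, 0.426], [0.288, 0.947, -0.144], [-0.45, 0.001, -0.893]]
contact_force: [0.3, -0.3, -3.3]
opening: 0.0541
grasp_force: 66.4
```

Call:
servo_tool --series '[[[0, 0, 0, 0, 1, 0, 1], [0, 0, 0, 0, 1, 0, 1], [0, 0, 0, 0, 1, 0, 1], [0, 0, 0, 0, 1, 0, 1], [0, 0, 0, 0, 0.5, 0, 1]]]'

```text
clock: 36.25
position: [0.515, 0.0509, 0.284]
eef_rot: [[-0.946, 0.324, -0.001], [0.324, 0.946, 0.002], [0.001, 0.001, -1.0]]
contact_force: [0.0, -0.1, -4.7]
opening: 0.0542
grasp_force: 66.4
```

Call:
servo_tool --series '[[[0, 0, 0, 0, 0, 0, 1], [0, 0, 0, 0, 0, 0, 1], [0, 0, 0, 0, 0, 0, 1]]]'

```text
clock: 36.55
position: [0.5129, 0.0517, 0.2828]
eef_rot: [[-0.946, 0.323, 0.001], [0.323, 0.946, -0.0], [-0.001, 0.0, -1.0]]
contact_force: [0.6, -1.0, -4.6]
opening: 0.0539
grasp_force: 66.4
```

Run:
```python
from h import *
s=ctrl.read_state();print(s['position'],s['q'].round(1),s['contact_force'],s['ft_torque'],s['opening'],s['grasp_force'],s['eef_rot'].round(4).tolist())
```

```text
[0.51293527 0.05172081 0.28283307] [ -0.2 -11.8 108.    0.   83.8 -71.4] [ 0.64946161 -0.98866445 -4.56620184] [ 0.02496084 -0.04642421 -0.03002353] 0.053874651596696646 66.3722813129425 [[-0.9463, 0.3232, 0.0012], [0.3232, 0.9463, -0.0], [-0.0011, 0.0004, -1.0]]
```

Call:
servo_tool --series '[[[0, 0, 0, 0, 0, -1, 1], [0, 0, 0, 0, 0, -1, 1], [0, 0, 0, 0, 0, -1, 1], [0, 0, 0, 0, 0, -0.73, 1], [1, -0.7, 0, 0, 0, 0, 1]]]'

```text
clock: 37.05
position: [0.4944, 0.0375, 0.2827]
eef_rot: [[-0.998, -0.065, 0.002], [-0.065, 0.998, 0.001], [-0.002, 0.0, -1.0]]
contact_force: [2.5, -0.7, -4.0]
opening: 0.0543
grasp_force: 66.5
```

Call:
servo_tool --series '[[[1, -1, 0, 0, 0, 0, 1], [1, -1, 0, 0, 0, 0, 1], [0.13, -1, 0, 0, 0, 0, 1], [0, -1, 0, 0, 0, 0, 1], [0, -1, 0, 0, 0, 0, 1]]]'

```text
clock: 37.55
position: [0.4569, -0.0663, 0.283]
eef_rot: [[-0.998, -0.062, 0.002], [-0.062, 0.998, -0.001], [-0.002, -0.001, -1.0]]
contact_force: [0.8, -0.4, -4.3]
opening: 0.0542
grasp_force: 66.4
```

Call:
servo_tool --series '[[[0, -1, 0, 0, 0, 0, 1], [0, -1, 0, 0, 0, 0, 1], [0, -1, 0, 0, 0, 0, 1], [0, -1, 0, 0, 0, 0, 1], [0, -1, 0, 0, 0, 0, 1]]]'

```text
clock: 38.05
position: [0.4633, -0.1661, 0.2829]
eef_rot: [[-0.998, -0.062, 0.001], [-0.062, 0.998, -0.001], [-0.001, -0.001, -1.0]]
contact_force: [-0.7, -0.5, -3.7]
opening: 0.0543
grasp_force: 66.4
```

Call:
servo_tool --series '[[[0, -1, 0, 0, 0, 0, 1], [0, -1, 0, 0, 0, 0, 1], [0, 0, 0, 0, 0, 0, 1], [0, 0, 0, 0, 0, 0, 1]]]'

```text
clock: 38.45
position: [0.4658, -0.2054, 0.2827]
eef_rot: [[-0.998, -0.061, 0.001], [-0.061, 0.998, 0.0], [-0.001, 0.0, -1.0]]
contact_force: [0.5, -0.1, -4.1]
opening: 0.0539
grasp_force: 66.3
```

Call:
servo_tool --series '[[[0, 0, 0.5, 0, 0, 0, 1], [0, 0, 1, 0, 0, 0, 1], [0, 0, 1, 0, 0, 0, 1], [0, 0, 1, 0, 0, 0, 1], [0, 0, 1, 0, 0, 0, 1]]]'

```text
clock: 38.95
position: [0.4658, -0.2046, 0.191]
eef_rot: [[-0.998, -0.063, -0.0], [-0.063, 0.998, 0.0], [0.0, 0.0, -1.0]]
contact_force: [0.2, 0.1, -4.4]
opening: 0.0539
grasp_force: 66.4
```

Call:
servo_tool --series '[[[0, 0, 1, 0, 0, 0, 1], [0, 0, 1, 0, 0, 0, 1], [0, 0, 1, 0, 0, 0, 1], [0, 0, 0.5, 0, 0, 0, 1], [0, 0, 0, 0, 0, 0, 1]]]'

```text
clock: 39.45
position: [0.4647, -0.2043, 0.1203]
eef_rot: [[-0.998, -0.062, -0.003], [-0.062, 0.998, 0.002], [0.003, 0.002, -1.0]]
contact_force: [0.2, 0.1, -4.2]
opening: 0.054
grasp_force: 66.3
```

Call:
servo_tool --series '[[[0, 0, 0, 0, 0, 0, 1], [0, 0, 0, 0, 0, 0, 1]]]'

```text
clock: 39.65
position: [0.467, -0.2061, 0.124]
eef_rot: [[-0.998, -0.061, 0.002], [-0.061, 0.998, -0.001], [-0.002, -0.001, -1.0]]
contact_force: [0.1, 0.1, -3.8]
opening: 0.054
grasp_force: 66.3
```

Call:
servo_tool --series '[[[0, 0, 0.8, 0, 0, 0, 1], [0, 0, 0.8, 0, 0, 0, 1], [0, 0, 0.8, 0, 0, 0, 1], [0, 0, 0.8, 0, 0, 0, 1], [0, 0, 0.6, 0, 0, 0, 1]]]'

```text
clock: 40.15
position: [0.4666, -0.206, 0.0467]
eef_rot: [[-0.998, -0.061, 0.001], [-0.061, 0.998, -0.001], [-0.001, -0.001, -1.0]]
contact_force: [-0.8, -0.1, -3.0]
opening: 0.0543
grasp_force: 66.5
```

Call:
servo_tool --series '[[[0, 0, 0.4, 0, 0, 0, 1], [0, 0, 0.3, 0, 0, 0, 1], [0, 0, 0.2, 0, 0, 0, 1], [0, 0, 0, 0, 0, 0, 1], [0, 0, 0, 0, 0, 0, 1]]]'

```text
clock: 40.65
position: [0.4664, -0.2059, 0.029]
eef_rot: [[-0.998, -0.061, 0.001], [-0.061, 0.998, -0.0], [-0.001, -0.0, -1.0]]
contact_force: [-0.3, 0.2, -3.1]
opening: 0.0541
grasp_force: 66.5
```

Run:
```python
from h import *
c=camera('top');X=cloud(c);h=cv2.cvtColor(c['color'],cv2.COLOR_BGR2HSV)
m=(X[:,:,2]>.03)&(X[:,:,2]<.08)&(abs(X[:,:,0]-.467)<.06)&(abs(X[:,:,1]+.205)<.05)&(cv2.inRange(h,(20,90,40),(85,255,255))>0)
p=X[m];print(m.sum());A=np.c_[p[:,:2]-[.467,-.205],np.ones(len(p))];k=np.linalg.lstsq(A,p[:,2],rcond=None)[0];print('top plane slope deg',np.degrees(k[:2]),k[2])
```

```text
51
top plane slope deg [ 18.08241915 -52.5588488 ] 0.07232907394550447
```

Call:
servo_tool --series '[[[0, 0, 0.1, 0, 0, 0, 1], [0, 0, 0.1, 0, 0, 0, 1], [0, 0, 0, 0, 0, 0, 1]]]'

```text
clock: 41.0
position: [0.4658, -0.2056, 0.0243]
eef_rot: [[-0.998, -0.061, -0.0], [-0.061, 0.998, 0.0], [0.0, 0.0, -1.0]]
contact_force: [-0.2, 0.4, -4.0]
opening: 0.0541
grasp_force: 66.5
```

Call:
servo_tool --series '[[[0, 0, 0.1, 0, 0, 0, 1], [0, 0, 0, 0, 0, 0, 1]]]'

```text
clock: 41.2
position: [0.4658, -0.2056, 0.0222]
eef_rot: [[-0.998, -0.061, -0.0], [-0.061, 0.998, 0.0], [0.0, 0.0, -1.0]]
contact_force: [-0.0, 0.1, -3.7]
opening: 0.0541
grasp_force: 66.5
```

Call:
servo_tool --series '[[[0, 0, 0.07, 0, 0, 0, 1], [0, 0, 0, 0, 0, 0, 1]]]'

```text
clock: 41.4
position: [0.4663, -0.2058, 0.0215]
eef_rot: [[-0.998, -0.061, 0.0], [-0.061, 0.998, -0.0], [-0.0, -0.0, -1.0]]
contact_force: [-0.8, 0.3, 0.4]
opening: 0.0541
grasp_force: 66.7
```

Contact is at the expected height. Release and retreat.

Call:
servo_tool --series '[[[0, 0, 0, 0, 0, 0, 1], [0, 0, 0, 0, 0, 0, 0.2], [0, 0, 0, 0, 0, 0, 0.2], [0, 0, 0, 0, 0, 0, 0.15], [0, 0, 0, 0, 0, 0, 0.15]]]'

```text
clock: 41.9
position: [0.4663, -0.2059, 0.0214]
eef_rot: [[-0.998, -0.061, 0.001], [-0.061, 0.998, -0.0], [-0.001, -0.0, -1.0]]
contact_force: [0.2, 0.5, 1.0]
opening: 0.0728
grasp_force: 0.0
```

Call:
servo_tool --series '[[[0, 0, -0.3, 0, 0, 0, 0.15], [0, 0, -0.5, 0, 0, 0, 0.15], [0, 0, -0.8, 0, 0, 0, 0.15], [0, 0, -1, 0, 0, 0, 0.15], [0, 0, -1, 0, 0, 0, 0.1]]]'

```text
clock: 42.4
position: [0.4662, -0.2058, 0.0947]
eef_rot: [[-0.998, -0.061, 0.001], [-0.061, 0.998, -0.0], [-0.001, -0.0, -1.0]]
contact_force: [0.1, 0.2, -0.2]
opening: 0.0767
grasp_force: 0.0
```

Call:
servo_tool --series '[[[0, 0, -1, 0, 0, 0, 0], [0, 0, -1, 0, 0, 0, 0], [0, 0, -1, 0, 0, 0, 0], [0, 0, -1, 0, 0, 0, 0], [0, 0, -1, 0, 0, 0, 0]]]'

```text
clock: 42.9
position: [0.4661, -0.2057, 0.1951]
eef_rot: [[-0.998, -0.061, 0.001], [-0.061, 0.998, -0.001], [-0.001, -0.001, -1.0]]
contact_force: [-0.2, 0.1, 0.7]
opening: 0.0854
grasp_force: 0.0
```

Call:
servo_tool --series '[[[0, 1, -1, 0, 0, 0, 0], [0, 1, 0, 0, 0, 0, 0], [0, 1, 0, 0, 0, 0, 0], [0, 1, 0, 0, 0, 0, 0], [0, 1, 0, 0, 0, 0, 0]]]'

```text
clock: 43.4
position: [0.4599, -0.1052, 0.2143]
eef_rot: [[-0.998, -0.061, 0.002], [-0.061, 0.998, -0.0], [-0.001, -0.001, -1.0]]
contact_force: [-0.6, 0.5, 0.2]
opening: 0.0853
grasp_force: 0.0
```

Call:
servo_tool --series '[[[0, 0, 0, 0, 0, 0, 0], [0, 0, 0, 0, 0, 0, 0], [0, 0, 0, 0, 0, 0, 0]]]'

```text
clock: 43.7
position: [0.4601, -0.1065, 0.2136]
eef_rot: [[-0.998, -0.061, 0.001], [-0.061, 0.998, -0.001], [-0.001, -0.001, -1.0]]
contact_force: [0.3, 0.6, 0.2]
opening: 0.0852
grasp_force: 0.0
```

Run:
```python
from h import *
s=ctrl.read_state();print(s['position'],s['contact_force'])
for n in('top','wrist'):
    c=camera(n);X=cloud(c) if n=='top' else cloud(c,wristW(s,c))
    for k,cx,cy in(('mat',.467,-.206),('tray',.402,.268)):
        m=(X[:,:,2]>.045)&(X[:,:,2]<.065)&(abs(X[:,:,0]-cx)<.06)&(abs(X[:,:,1]-cy)<.05)
        if m.sum()<50: continue
        p=X[m];A=np.c_[p[:,:2]-[cx,cy],np.ones(len(p))];f=np.linalg.lstsq(A,p[:,2],rcond=None)[0]
        print(n,k,m.sum(),cv2.minAreaRect((p[:,:2]*1000).astype(np.float32)),'slope',np.degrees(f[:2]).round(1),'z',f[2].round(4))
    if n=='top': cv2.imwrite('pics/end.png',cv2.resize(c['color'][120:290,100:420],None,fx=2,fy=2))
```

```text
[ 0.46006932 -0.10649579  0.2136034 ] [0.25823496 0.63949591 0.19015965]
top mat 172 ((440.4538879394531, -203.82806396484375), (22.991661071777344, 55.550209045410156), 3.228626251220703) slope [ 4.  -0.2] z 0.0553
top tray 746 ((404.9205322265625, 269.6859130859375), (73.67874908447266, 57.638187408447266), 1.059450387954712) slope [ 0.1 -0.1] z 0.0524
wrist mat 3002 ((464.9277648925781, -204.99765014648438), (75.52359771728516, 55.46760559082031), 3.7898566722869873) slope [ 0.7 -1.2] z 0.0542
```

View pics/end.png

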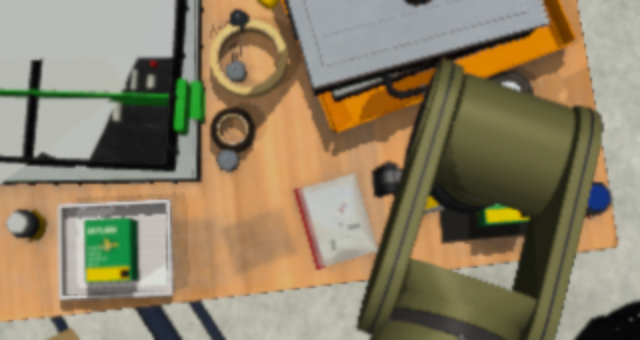

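The top view shows one carton upright in the tray at (108,250). The other is on the mat, partly hidden by the arm, and the wrist camera puts it about 7 mm from the mat's centre and level. The tapes look undisturbed; the arm hides most of the wheel, which nothing went near.

```bash
python3 -c "
from cell import ticket
print(ticket.close_job())"
```

```text
the job is handed in; nothing more can be done
None
```

I shook both cartons, put the empty one (about 0.5 N) upright in the tray and the loaded one (about 3.6 N) upright on the mat, and handed the job in at about 44 s; no verdict came back.

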